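# Turn the tray blanks on the rack and check their moisture

## Task

Turn over every tray blank on the leaning rack whose routed pocket is hidden, and lean it back in its own place on the rack with the pocket facing outwards; leave the blank that already shows its pocket, and the can and cork block, as they are. When all are turned, take the moisture reader from its pad and, working from the robot's left to its right, point it at the middle of the pocket of each blank you turned, its window about 10 cm away and never touching a blank, holding it steadily there for two seconds. Then stand the reader upright near the middle of its pad again.

Things in the scene. Friction and masses are not known exactly. Their poses are not given: they have to be found in the camera images.
- rack: wooden leaning rack, fixed, 520 wide (its y) x 170 mm. Blanks stand in a row on its lipless ledge, length up the slope, and lean on two rails, tops 32 degrees from vertical towards its -x (robot side); outer faces look to +x and up. Origin: underside; back plane starts at (x, z) = (40, 30) mm; rails touch a blank's back 4-24 and 64-80 mm up the slope; above that it is free. Ledge 34 mm deep
- blank_done: birch tray blank 126 x 80 x 22 mm, one face flat, the other with a routed pocket 64 x 48 mm, 9 mm deep, in its middle (solid rims 31 mm at the short ends, 16 at the sides). Origin: middle of the short end on the ledge; x along the length, z out of the pocket face. Already shows its pocket and is finished; first or second place from the robot's left
- blank_a: birch tray blank 126 x 80 x 22 mm, one face flat, the other with a routed pocket 64 x 48 mm, 9 mm deep, in its middle (solid rims 31 mm at the short ends, 16 at the sides). Origin: middle of the short end on the ledge; x along the length, z out of the pocket face. Pocket hidden at the start. Left of blank_b, blank_c and blank_d (robot's left, +y); may be absent
- blank_b: birch tray blank 126 x 80 x 22 mm, one face flat, the other with a routed pocket 64 x 48 mm, 9 mm deep, in its middle (solid rims 31 mm at the short ends, 16 at the sides). Origin: middle of the short end on the ledge; x along the length, z out of the pocket face. Pocket hidden at the start. Between blank_a and blank_c; may be absent
- blank_c: birch tray blank 126 x 80 x 22 mm, one face flat, the other with a routed pocket 64 x 48 mm, 9 mm deep, in its middle (solid rims 31 mm at the short ends, 16 at the sides). Origin: middle of the short end on the ledge; x along the length, z out of the pocket face. Pocket hidden at the start. Between blank_b and blank_d; may be absent
- blank_d: birch tray blank 126 x 80 x 22 mm, one face flat, the other with a routed pocket 64 x 48 mm, 9 mm deep, in its middle (solid rims 31 mm at the short ends, 16 at the sides). Origin: middle of the short end on the ledge; x along the length, z out of the pocket face. Pocket hidden at the start. Right of blank_c (robot's right); may be absent
- blank_a_mid (a point): centre of blank_a, mid thickness (2 mm under the pocket floor), at x = 63 mm in its frame
- blank_b_mid (a point): centre of blank_b, mid thickness (2 mm under the pocket floor), at x = 63 mm in its frame
- blank_c_mid (a point): centre of blank_c, mid thickness (2 mm under the pocket floor), at x = 63 mm in its frame
- blank_d_mid (a point): centre of blank_d, mid thickness (2 mm under the pocket floor), at x = 63 mm in its frame
- blank_done_mid (a point): centre of blank_done, mid thickness (2 mm under the pocket floor), at x = 63 mm in its frame
- reader: handheld non-contact moisture reader: a round foot 60 mm across and 34 mm high with the sensing window in its underside, and above it an upright round barrel 36 mm in diameter, to a height of 157 mm (cone between them up to 52 mm); 200 g. Origin: centre of the window (underside); z up the barrel, and it senses straight along its -z. Stands upright on its pad at the start
- pad: flat rubber charging pad fixed to the table, 150 x 150 x 6 mm, to the left or the right of the rack; origin: centre of its underside
- tin: can of wax, 90 mm across, 85 mm high, standing on the other side of the rack; a bystander
- sanding_block: cork sanding block 60 x 110 x 28 mm lying between the robot and the rack; a bystander
There are look-alikes about, which are no part of the job. What is shaped like the blank_done but blue or pink is not meant. Of the things that look like the pad, the larger one is meant.

How it is judged:
By the outcome, as a careful person would: the job done as asked, in the order asked, and still so for the second after the job is handed in, with the robot touching nothing.
Of blank_a, blank_b, blank_c, blank_d only 3 to 4 are there at a start; the rules pass over those that are not, and their reading is None.
At some moment in a run one of reader may be knocked a few centimetres aside while the robot is not near it.
It also fails if it takes over 210 s, if anything falls off the work surface, if the arm or the gripper's body presses on something with over 40 N, if the wrist force passes 120 N, or if a joint passes its speed limit or range.

## Robot

A 6-joint arm with a two-finger parallel gripper is mounted at the origin on the work surface. World frame = base frame: x ahead of the robot, y to its left, z up, the work surface at z = 0. Lengths are in m, angles in rad, forces in N, time in s.
With the tool pointing down it reaches from about 0.3 to 0.95 m from the base axis. Payload 3.1 kg.
Tool frame: the origin (TCP) lies at the centre of the arm's flange, where the gripper is bolted on; the fingertips stand 173 mm ahead of it and the grasp point (between the pads) lies 155 mm ahead of it; z points along the fingers, y is the line along which they close (so a half turn about z gives the same grasp; the last joint's range is limited). The gripper opens to 85 mm and grips with 20 to 120 N. Pads are 22 mm wide; open, the fingers measure 114 mm over their backs; the gripper's body (76 mm by 85 mm) begins 54 mm behind the grasp point. The pads swing forward as they close: fully open they stand 13 mm farther back than shut.
Start: joints at [-1.347, 0.308, 1.634, -0, 1.2, -0.07], TCP at [0.181, -0.598, 0.405] pointing down, gripper open.
Joint ranges: [-3.06, 3.06], [-0.79, 1.96], [0.05, 2.63], [-1.19, 4.34], [0.05, 2.64], [-2.94, 2.94]. Speed limits (rad/s): [2.79, 2.79, 3.14, 3.14, 3.14, 3.14].

## Interface

Orientations are given as a unit quaternion [w, x, y, z].
In Python, from station import ctrl gives the robot as it stands.
- The arm moves only by the shell command python3 -m inch 'ROWS' [FORCE]. ROWS is a JSON object of lists of equal length, an entry for each row: "translation": the shift along the tool's x, y, z as a fraction of full scale, a list of three; "rot": the turn, a rotation vector about the tool's x, y, z as a fraction of full scale, a list of three; "grip": the finger opening in mm, from 0 to 85.4. In form: {"translation": [[dx, dy, dz], ...], "rot": [[wx, wy, wz], ...], "grip": [grip, ...]}. A call has 1 to 10 rows; each row is the pose to reach, as a shift and turn from the pose commanded when the call began, along the tool's axes at that moment; what a row does not reach only later rows make up. Full scale, the value 1, is 8 cm for a shift and 90 degrees for a turn. A row lasts 1/8 s, in which the tool goes at most 62.5 mm and 10.7 degrees, less where a joint would pass 70% of its speed; a pose out of reach is approached as far as the arm can. A call with a number of a shift or a turn outside -1 to 1 is refused whole. A call with a gripper value outside its range is refused whole. The fingers move at their own pace and stop on an object; FORCE is the grip in N (left out, the last holds). Time passes only in rows, so rows that repeat a pose let the fingers close. It gives the time, the measured TCP pose, the force, the opening and the grip force at its end, in the units of the state.
- ctrl.get_obs(): the state, without advancing time (a new reading comes with each control period).
- ctrl.get_image(name): name is "scene" or "top" or "wrist"; returns a dict with "image" (420x560x3 uint8, blue, green, red), "camera_matrix" (3x3 intrinsics, pixels), "cam_to_world" (4x4, takes a point from camera to world coordinates). Camera axes: x right, y down, z forward; pixel columns grow to the right and rows downward; lengths in m; the calibration is good to about 2 mm. A picture is of the moment at which its call begins. There is no depth.
- ctrl.close_job(): hands the job in; it is judged then, once.
The state is a dict: "time_s": time; "joint_pos": joint angles; "qvel": joint speeds; "tau": joint torques, N m; "position": TCP position; "tcp_rot": TCP orientation; "ft_force": force on the tool from outside, world axes, zero at the start; "wrist_torque": the same for the moment, N m; "gripper_width": opening from 0.0 (shut) to 1.0 (fully open); "gripper_force": force on a finger pad.
Only numpy, scipy, OpenCV 4.12 (cv2) and the standard library are available. Lean on these libraries where they do the work, as an engineer would, in place of code of your own. Each camera call takes 0.05 s, during which the arm holds its last target. There are 200 camera calls.

## Working session

There is one attempt and no reset: what is moved stays moved. The work goes in short steps, Python scripts to look and compute and a shell command to move; the robot and the scene stay as the last step left them, time stands still between calls to the robot, and variables do not carry over. Pictures are saved under pics/ and viewed, at most 16 in all, crops included, and the job is handed in when it is done.

```bash
ls; mkdir -p pics; python3 - <<'E'
from station import ctrl
import cv2
o=ctrl.get_obs();print(o)
for n in("scene","top"):
    d=ctrl.get_image(n);cv2.imwrite(f"pics/{n}0.png",cv2.resize(d["image"],(800,600)));print(n,d["camera_matrix"].tolist(),d["cam_to_world"].round(4).tolist())
E
```

```text
pics
{'time_s': 0.0, 'joint_pos': array([-1.34671531e+00,  3.08979310e-01,  1.63519999e+00,  1.49772950e-05,
        1.19970248e+00, -6.96844521e-02]), 'qvel': array([-0.00223708, -0.00017349, -0.00203432, -0.00137831, -0.00030749,
       -0.00221713]), 'tau': array([-1.04961335e-03, -4.15248549e+01, -2.76666838e+01, -3.76804965e-04,
        1.01608827e-02, -3.71768024e-06]), 'position': array([ 0.18086316, -0.5978087 ,  0.40345622]), 'tcp_rot': array([-1.14169411e-03,  9.89231862e-01,  1.46352360e-01, -8.13157004e-05]), 'ft_force': array([0.17544303, 0.15094453, 0.48513805]), 'wrist_torque': array([ 0.01684455, -0.01190439,  0.01961896]), 'gripper_force': 0.0, 'gripper_width': 0.9994513567678402}
scene [[379.13158009630456, 0.0, 280.47603041532267], [0.0, 379.13158009630456, 207.93308522636633], [0.0, 0.0, 1.0]] [[-0.1282, 0.799, -0.5875, 1.1864], [0.9917, 0.0988, -0.082, 0.0871], [-0.0074, -0.5931, -0.8051, 0.9628], [0.0, 0.0, 0.0, 1.0]]
top [[457.8611549164557, 0.0, 276.5158382887264], [0.0, 457.8611549164557, 212.75193340914933], [0.0, 0.0, 1.0]] [[-0.1187, -0.971, 0.2076, 0.3199], [-0.9929, 0.1168, -0.0215, 0.0133], [-0.0033, -0.2087, -0.978, 1.2818], [0.0, 0.0, 0.0, 1.0]]
```

View pics/scene0.png

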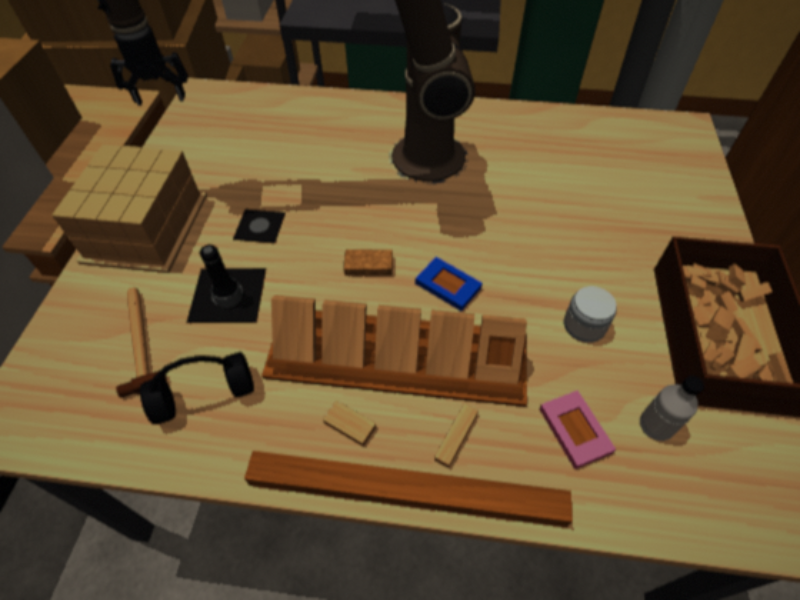

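View pics/top0.png

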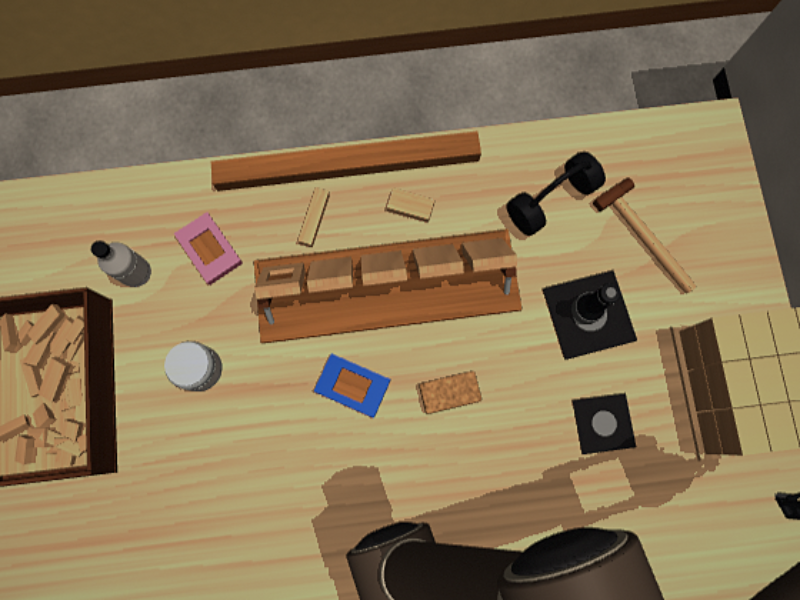

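```bash
cat > h.py <<'E'
import numpy as np,cv2,json
from scipy.spatial.transform import Rotation as R
from station import ctrl
def crop(im,x0,y0,w,h,fn):  # crop in original px, written at 800 wide
    s=800/w; cv2.imwrite(fn,cv2.resize(im[y0:y0+h,x0:x0+w],None,fx=s,fy=s,interpolation=cv2.INTER_CUBIC))
def proj(d,P):
    T=np.linalg.inv(d["cam_to_world"]);p=(np.atleast_2d(P)@T[:3,:3].T+T[:3,3])@d["camera_matrix"].T
    return p[:,:2]/p[:,2:]
def ray(d,uv):
    v=np.linalg.inv(d["camera_matrix"])@[uv[0],uv[1],1];C=d["cam_to_world"];return C[:3,3],C[:3,:3]@v
def onz(d,uv,z):
    o,v=ray(d,uv);return o+v*(z-o[2])/v[2]
E
python3 - <<'E'
from h import *
d=ctrl.get_image("scene");crop(d["image"],180,195,200,90,"pics/s1.png")
d2=ctrl.get_image("top");crop(d2["image"],165,150,220,100,"pics/t1.png")
crop(d2["image"],375,185,80,60,"pics/t2.png")
import pickle;pickle.dump((d,d2),open("im0.pkl","wb"))
a=cv2.imread("pics/s1.png");b=cv2.imread("pics/t1.png");print(a.shape,b.shape)
E
```

```text
(360, 800, 3) (364, 800, 3)
```

View pics/s1.png

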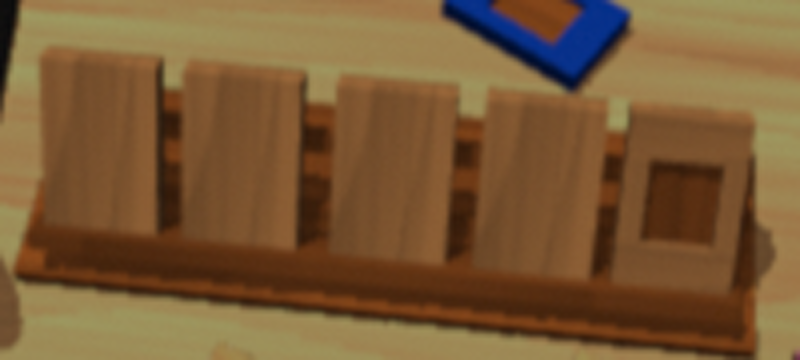

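View pics/t1.png

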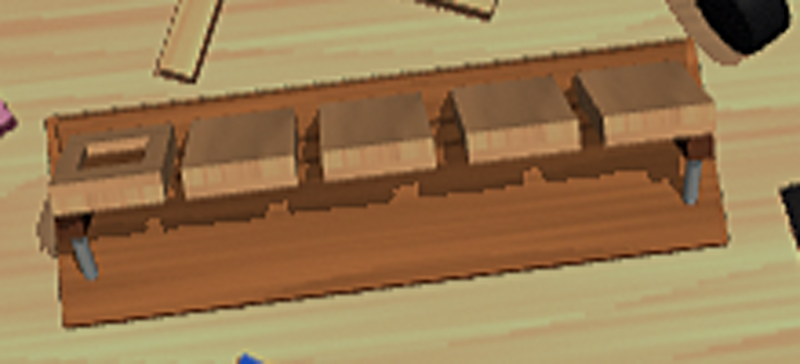

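```bash
cat > fit.py <<'E'
from h import *
import pickle
from scipy.optimize import least_squares
d,d2=pickle.load(open("im0.pkl","rb"))
s,c=np.sin(np.radians(32)),np.cos(np.radians(32))
U=np.array([-s,0,c]);N=np.array([c,0,s]);O=np.array([.04,0,.03])
# order d c b a done ; points: front-bottom -y,+y ; back-top -y,+y (scene)
S=[[(45,232),(157,236),(40,48),(160,58)],[(182,238),(297,250),(185,61),(305,72)],[(330,253),(445,265),(338,75),(458,86)],[(475,268),(590,279),(488,89),(607,100)],[(613,281),(732,293),(630,102),(752,114)]]
# top: back-top -y,+y ; front-top -y,+y
T=[[(713,131),(606,144),(714,100),(600,115)],[(579,149),(466,162),(575,119),(455,134)],[(435,166),(320,180),(433,137),(320,149)],[(297,184),(184,197),(296,153),(182,165)],[(172,200),(54,215),(170,172),(48,186)]]
S=np.array(S)/4+[180,195];T=np.array(T)/3.63636+[165,150]
def w(p,P):
    return R.from_euler('z',p[2]).apply(P)+[p[0],p[1],0]
def res(p):
    r=[]
    for i in range(5):
        Y=lambda k:np.array([0,p[3+i]+k*.04,0])
        fb=[O+.022*N+Y(k) for k in(-1,1)];bt=[O+.126*U+Y(k) for k in(-1,1)];ft=[O+.126*U+.022*N+Y(k) for k in(-1,1)]
        r+=[proj(d,w(p,np.array(fb+bt)))-S[i],proj(d2,w(p,np.array(bt+ft)))-T[i]]
    r.append(proj(d2,w(p,np.array([[-.085,.26,.0],[-.085,-.26,.0]])))-(np.array([(65,326),(728,244)])/3.63636+[165,150]))
    return np.concatenate(r).ravel()
f=least_squares(res,[.6,0,0,-.2,-.1,0,.1,.2],loss='soft_l1')
p=f.x
if __name__=="__main__":
    print(p.round(4),np.degrees(p[2]));print(f.fun.reshape(-1,2).round(1).tolist())
    for i in range(5):print("dcba*"[i],w(p,O+.126*U+.011*N+[0,p[3+i],0]).round(4))
    for nm,z in(("reader on pad",0.006),):
        pass
    print("reader foot/top", onz(d2,(590/800*560,322/600*420),.04),onz(d2,(609/800*560,293/600*420),.163))
    print("pad corners",[onz(d2,np.array(q)*.7,.006).round(3) for q in[(543,289),(613,271),(636,340),(566,358)]])
E
python3 fit.py
```

```text
[ 0.6324 -0.0028  0.012  -0.1953 -0.0963  0.0061  0.1046  0.1981] 0.689280632451366
[[-1.0, -1.8], [-0.9, 0.0], [1.3, -0.6], [0.2, -0.4], [0.2, -0.5], [-0.9, -0.2], [-0.4, -0.2], [0.2, -0.3], [-0.4, 0.2], [-0.6, 0.1], [0.8, -0.6], [0.1, -0.6], [-0.8, -0.6], [-0.4, -0.2], [-0.3, -0.5], [1.8, -0.7], [-0.8, 0.1], [-0.6, 0.0], [0.1, -0.6], [-0.1, -0.7], [-0.4, -0.2], [0.4, -0.1], [-0.8, -0.4], [-0.7, 0.3], [-1.4, -0.1], [-0.8, 0.1], [-0.7, -0.8], [-0.3, -0.8], [-0.4, -0.3], [-0.3, 0.1], [-1.3, 0.1], [-1.1, 0.8], [-1.5, 0.1], [-1.5, 0.1], [-0.9, -0.8], [-0.8, -1.0], [-2.2, -0.0], [-0.8, -0.2], [-3.1, -0.4], [-0.8, -0.3], [0.5, 0.7], [-0.4, -0.4]]
d [ 0.6173 -0.1983  0.1427]
c [ 0.6161 -0.0993  0.1427]
b [0.6149 0.0031 0.1427]
a [0.6137 0.1016 0.1427]
* [0.6125 0.1951 0.1427]
reader foot/top [ 0.50333587 -0.3830661   0.04      ] [ 0.53213496 -0.38617539  0.163     ]
pad corners [array([ 0.586, -0.313,  0.006]), array([ 0.606, -0.459,  0.006]), array([ 0.462, -0.477,  0.006]), array([ 0.443, -0.334,  0.006])]
```

View pics/t2.png

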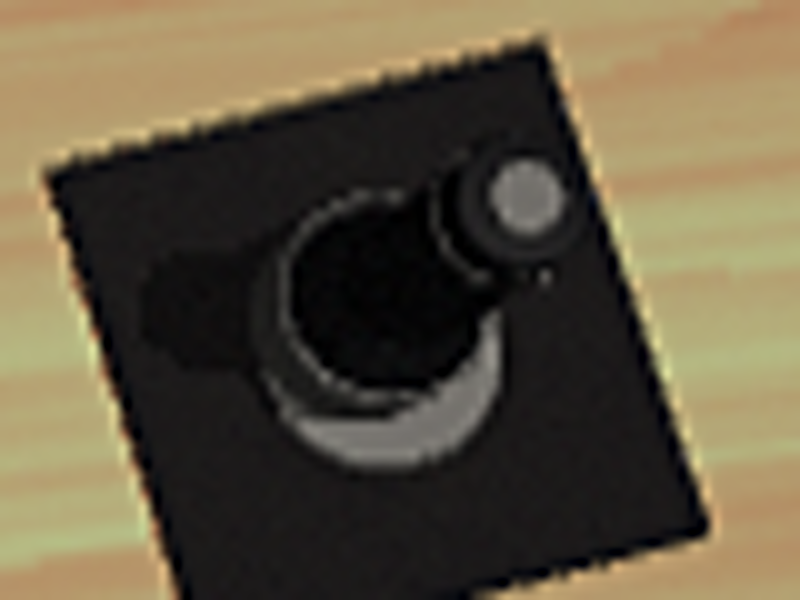

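```bash
cat > log.py <<'E'
from h import *
import os
o=ctrl.get_obs()
L=json.load(open("log.json")) if os.path.exists("log.json") else []
L.append([*map(float,o["joint_pos"]),*map(float,o["position"]),*map(float,o["tcp_rot"])]);json.dump(L,open("log.json","w"))
E
python3 log.py
python3 -m inch '{"translation":[[0.5,-0.4,0],[0.95,-0.75,0],[0.95,-0.75,0]],"rot":[[0.1,0,0],[0.15,0.1,0],[0.15,0.1,0]],"grip":[85,85,85]}' 40; python3 log.py
python3 -m inch '{"translation":[[0.5,-0.4,-0.4],[0.95,-0.75,-0.6],[0.95,-0.75,-0.6]],"rot":[[0,0.1,0.1],[0,0.2,0.1],[0,0.2,0.1]],"grip":[85,85,85]}'; python3 log.py
python3 -m inch '{"translation":[[0.5,-0.4,0.4],[0.95,-0.75,0.7],[0.95,-0.75,0.7]],"rot":[[-0.1,-0.1,0],[-0.1,-0.2,0],[-0.1,-0.2,0]],"grip":[85,85,85]}'; python3 log.py
python3 -c "
import json
for l in json.load(open('log.json')):print([round(v,3) for v in l])"
```

```text
time_s: 0.57
position: [0.2374, -0.517, 0.404]
tcp_rot: [-0.129, 0.979, 0.146, 0.061]
ft_force: [0.4, -0.9, 0.3]
gripper_width: 0.991
gripper_force: 0.0
time_s: 0.95
position: [0.2872, -0.4552, 0.4793]
tcp_rot: [-0.15, 0.966, 0.047, 0.203]
ft_force: [-0.3, -0.2, 0.2]
gripper_width: 0.998
gripper_force: 0.0
time_s: 1.32
position: [0.3708, -0.377, 0.475]
tcp_rot: [-0.067, 0.995, 0.057, 0.051]
ft_force: [0.8, 0.2, 0.4]
gripper_width: 0.996
gripper_force: 0.0
[-1.347, 0.309, 1.635, 0.0, 1.2, -0.07, 0.181, -0.598, 0.404, -0.001, 0.989, 0.146, -0.0]
[-1.258, 0.267, 1.701, 0.163, 1.414, -0.028, 0.237, -0.517, 0.404, -0.129, 0.979, 0.146, 0.061]
[-1.214, 0.118, 1.748, 0.484, 1.468, 0.161, 0.287, -0.455, 0.479, -0.15, 0.966, 0.047, 0.203]
[-0.92, 0.074, 1.772, 0.164, 1.354, 0.496, 0.371, -0.377, 0.475, -0.067, 0.995, 0.057, 0.051]
```

```bash
cat > kin.py <<'E'
from h import *
from scipy.optimize import least_squares
import itertools
lo=np.array([-3.06,-.79,.05,-1.19,.05,-2.94]);hi=np.array([3.06,1.96,2.63,4.34,2.64,2.94])
def mk(r=None,t=(0,0,0)):
    M=np.eye(4);M[:3,3]=t
    if r is not None:M[:3,:3]=r.as_matrix()
    return M
E=lambda ax,a:mk(R.from_euler(ax,a))
def fk(q,k,sg):
    d1,a1,a2,a3,d4,d6=k[:6];R0=R.from_rotvec(k[6:9])
    return E('z',q[0])@mk(t=(a1,0,d1))@E('y',q[1])@mk(t=(0,0,a2))@E('y',q[2])@mk(t=(a3,0,d4))@E('z',sg[0]*q[3])@E('y',q[4])@mk(t=(0,0,d6))@E('z',sg[1]*q[5])@mk(R0)
def obsT(l):return mk(R.from_quat([l[10],l[11],l[12],l[9]]),l[6:9])
def err(A,B):return np.r_[A[:3,3]-B[:3,3],.4*R.from_matrix(A[:3,:3].T@B[:3,:3]).as_rotvec()]
def fit():
    L=json.load(open("log.json"));best=None
    for sg in itertools.product((1,-1),(1,-1)):
        for z0 in(0,1.57,3.14,-1.57):
            f=least_squares(lambda k:np.concatenate([err(fk(l[:6],k,sg),obsT(l)) for l in L]+[.001*(k[:6]-[.3,.05,.4,0,.4,.1])]),[.3,.05,.4,0,.4,.1,0,0,z0])
            if best is None or f.cost<best[0]:best=(f.cost,f.x,sg,f.fun)
    return best
def ik(T,k,sg,q0):
    best=None
    for s in (q0,):
        f=least_squares(lambda q:err(fk(q,k,sg),T),np.clip(s,lo+.01,hi-.01),bounds=(lo,hi))
        if best is None or f.cost<best.cost:best=f
    return best.x,np.sqrt(2*best.cost)
if __name__=="__main__":
    b=fit();print(b[0],b[1].round(4),b[2],np.abs(b[3]).max());json.dump([b[1].tolist(),b[2]],open("kin.json","w"))
E
python3 kin.py
cat > search.py <<'E'
from kin import *;from fit import p,w,O,U,N
k,sg=json.load(open("kin.json"));k=np.array(k)
Rz=R.from_euler('z',p[2])
def pose(i,phi,flip,gr=.015,up=0,out=0):
    """tool pose gripping blank i; phi tilt in blank plane; flip: blank turned"""
    g=w(p,O+(.126-gr+up)*U+(.011+out)*N+[0,p[3+i],0])
    Y=np.array([0,1.,0]); z=-U*np.cos(phi)+Y*np.sin(phi)*(-1 if flip else 1)
    y=N*(-1 if flip else 1); x=np.cross(y,z)
    M=np.eye(4);M[:3,:3]=Rz.as_matrix()@np.array([x,y,z]).T;M[:3,3]=g-.155*M[:3,2];return M
if __name__=="__main__":
    for i in range(4):
        for ph in range(-45,46,15):
            row=[]
            for f in(0,1):
              for up in(0,.15):
                best=None
                for q3 in(-.8,0,.8):
                  for s6 in(-2.5,0,2.5):
                    q,e=ik(pose(i,np.radians(ph),f,up=up),k,sg,np.array([np.arctan2(p[3+i],.55),0.4,1.7,q3,1.,s6]))
                    if best is None or e<best[1]:best=(q,e)
                row.append("ok %s"%best[0].round(2).tolist() if best[1]<2e-3 else "-- %.2f"%best[1])
            print("dcba"[i],ph,row)
E
time python3 search.py
```

```text
0.0017082007637994215 [ 0.121   0.0069  0.1706 -0.5657  0.3867  0.2658 -0.      0.      1.5708] (1, 1) 0.04216342579031551
d -45 ['-- 0.13', '-- 0.12', 'ok [-0.81, -0.0, 2.41, 0.9, 1.3, 1.56]', 'ok [-0.91, -0.13, 2.34, 0.82, 1.48, 1.66]']
d -30 ['-- 0.14', '-- 0.11', '-- 0.02', 'ok [-0.86, -0.5, 2.59, 0.78, 1.27, 1.79]']
d -15 ['-- 0.12', '-- 0.09', '-- 0.06', '-- 0.03']
d 0 ['-- 0.10', '-- 0.06', '-- 0.10', '-- 0.06']
d 15 ['-- 0.06', '-- 0.03', '-- 0.13', '-- 0.09']
d 30 ['-- 0.02', 'ok [-0.86, -0.5, 2.59, 0.78, 1.27, -1.35]', '-- 0.14', '-- 0.11']
d 45 ['ok [-0.81, -0.0, 2.41, 0.9, 1.3, -1.58]', 'ok [-0.91, -0.13, 2.34, 0.82, 1.48, -1.48]', '-- 0.13', '-- 0.12']
c -45 ['-- 0.11', '-- 0.10', '-- 0.02', '-- 0.01']
c -30 ['-- 0.13', '-- 0.10', '-- 0.06', '-- 0.04']
c -15 ['-- 0.13', '-- 0.10', '-- 0.10', '-- 0.06']
c 0 ['-- 0.12', '-- 0.08', '-- 0.12', '-- 0.08']
c 15 ['-- 0.10', '-- 0.06', '-- 0.13', '-- 0.10']
c 30 ['-- 0.06', '-- 0.04', '-- 0.13', '-- 0.10']
c 45 ['-- 0.02', '-- 0.01', '-- 0.11', '-- 0.10']
b -45 ['-- 0.08', '-- 0.07', '-- 0.07', '-- 0.06']
b -30 ['-- 0.10', '-- 0.08', '-- 0.10', '-- 0.08']
b -15 ['-- 0.12', '-- 0.09', '-- 0.12', '-- 0.09']
b 0 ['-- 0.13', '-- 0.09', '-- 0.13', '-- 0.10']
b 15 ['-- 0.12', '-- 0.09', '-- 0.12', '-- 0.09']
b 30 ['-- 0.10', '-- 0.08', '-- 0.10', '-- 0.08']
b 45 ['-- 0.07', '-- 0.06', '-- 0.08', '-- 0.07']
a -45 ['-- 0.03', '-- 0.02', '-- 0.11', '-- 0.10']
a -30 ['-- 0.07', '-- 0.05', '-- 0.13', '-- 0.10']
a -15 ['-- 0.10', '-- 0.07', '-- 0.13', '-- 0.10']
a 0 ['-- 0.12', '-- 0.09', '-- 0.12', '-- 0.09']
a 15 ['-- 0.13', '-- 0.10', '-- 0.10', '-- 0.07']
a 30 ['-- 0.13', '-- 0.10', '-- 0.07', '-- 0.05']
a 45 ['-- 0.11', '-- 0.10', '-- 0.03', '-- 0.02']
real	0m26.926s
user	0m26.838s
sys	0m0.073s
```

```bash
cat > ax.py <<'E'
from kin import *
L=json.load(open("log.json"))
A=[np.array(v,float) for v in([1,0,0],[-1,0,0],[0,1,0],[0,-1,0],[0,0,1],[0,0,-1])]
out=[]
for off in(0,np.pi/2,-np.pi/2,np.pi):
 for c in itertools.product([4],[2,3],[2,3],range(6),range(6),range(6)):
  def f(q,n=0):
    r=R.identity()
    for j in range(6):r=r*R.from_rotvec(A[c[j]]*(q[j]+(off if j==3 else 0)))
    return r
  Rs=[f(l).inv()*R.from_quat([l[10],l[11],l[12],l[9]]) for l in L]
  out.append((sum((Rs[0].inv()*r).magnitude() for r in Rs[1:]),off,c))
out.sort(key=lambda t:t[0])
for o in out[:8]:print(o)
E
python3 ax.py
```

```text
(7.663209295627774e-16, -1.5707963267948966, (4, 2, 2, 4, 1, 4))
(8.482653270017171e-16, 1.5707963267948966, (4, 2, 2, 4, 0, 4))
(8.901536000282081e-16, 3.141592653589793, (4, 2, 2, 4, 3, 4))
(9.441734431688916e-16, 0, (4, 2, 2, 4, 2, 4))
(0.6725464705541835, 0, (4, 3, 3, 2, 5, 3))
(0.6725464705541837, 3.141592653589793, (4, 3, 3, 2, 4, 3))
(0.6725464705541838, -1.5707963267948966, (4, 3, 3, 2, 1, 3))
(0.6725464705541842, 1.5707963267948966, (4, 3, 3, 2, 0, 3))
```

```bash
cat > lin.py <<'E'
from kin import *
L=json.load(open("log.json"))
def cols(q,sel):
    r=R.identity();M=[]
    for j,a in enumerate("zyyzyz"):
        r=r*R.from_euler(a,q[j]);M.append(r.as_matrix())
    return np.hstack(M)[:,sel]
for sel in([0,2,5,6,8,14],[0,2,5,6,8,12,14],[0,2,3,5,6,8,14],[0,1,2,5,6,8,14],[0,1,2,5,6,7,8,12,14]):
    A=np.vstack([cols(l,sel) for l in L]);b=np.concatenate([l[6:9] for l in L])
    x,_,rk,sv=np.linalg.lstsq(A,b,rcond=None);print(sel,x.round(4),rk,sv[-1].round(4),np.abs(A@x-b).max())
E
python3 lin.py
```

```text
[0, 2, 5, 6, 8, 14] [ 0.0068  0.1206  0.1701 -0.5665  0.3865  0.2659] 6 0.0252 0.04216660535575695
[0, 2, 5, 6, 8, 12, 14] [ 0.0078  0.1203  0.17   -0.5667  0.3871  0.0017  0.2656] 7 0.0252 0.04218027321153614
[0, 2, 3, 5, 6, 8, 14] [ 0.0277  0.1165  0.0257  0.17   -0.56    0.3401  0.2659] 7 0.0252 0.04223682184509864
[0, 1, 2, 5, 6, 8, 14] [0.     0.0435 0.3145 0.4818 0.0366 0.5265 0.1439] 7 0.0241 3.3306690738754696e-16
[0, 1, 2, 5, 6, 7, 8, 12, 14] [-0.      0.0217  0.3145  0.4818  0.0366  0.0218  0.5265  0.      0.1439] 8 0.0 4.440892098500626e-16
```

```bash
python3 - <<'E'
s=open("kin.py").read()
s=s.replace("mk(t=(a1,0,d1))","mk(t=(0,.0435,d1))")
a=s.index('if __name__');s=s[:a]
open("kin.py","w").write(s)
import json,numpy as np
json.dump([[.3145,0,.4818,.0366,.5265,.1439,0,0,np.pi/2],[1,1]],open("kin.json","w"))
E
python3 - <<'E'
from kin import *
k,sg=json.load(open("kin.json"))
for l in json.load(open("log.json")):print(np.abs(err(fk(l[:6],k,sg),obsT(l))).max())
E
python3 search.py
```

```text
1.1102230246251565e-16
3.3306690738754696e-16
1.1102230246251565e-16
1.1340315701873475e-16
d -45 ['-- 0.07', '-- 0.02', 'ok [-0.74, 0.66, 1.65, 0.93, 1.31, 1.67]', 'ok [-0.83, 0.39, 1.78, 0.86, 1.47, 1.75]']
d -30 ['-- 0.02', 'ok [-0.23, -0.03, 2.18, -0.89, 0.5, 0.6]', 'ok [-0.69, 0.52, 1.8, 0.91, 1.03, 1.71]', 'ok [-0.79, 0.23, 1.9, 0.81, 1.21, 1.81]']
d -15 ['ok [-0.34, 0.3, 2.07, -0.36, 0.18, 0.05]', 'ok [-0.41, -0.06, 2.15, -0.06, 0.44, -0.3]', 'ok [-0.61, 0.39, 1.92, 0.88, 0.72, 1.79]', 'ok [-0.71, 0.09, 2.0, 0.72, 0.94, 1.94]']
d 0 ['ok [-0.49, 0.32, 2.01, 0.71, 0.4, -1.11]', 'ok [-0.58, -0.02, 2.09, 0.51, 0.65, -0.93]', 'ok [-0.49, 0.32, 2.01, 0.71, 0.4, 2.03]', 'ok [-0.58, -0.02, 2.09, 0.51, 0.65, 2.21]']
d 15 ['ok [-0.61, 0.39, 1.92, 0.88, 0.72, -1.35]', 'ok [-0.71, 0.09, 2.0, 0.72, 0.94, -1.2]', '-- 0.01', 'ok [-0.41, -0.06, 2.15, -0.06, 0.44, 2.84]']
d 30 ['ok [-0.69, 0.52, 1.8, 0.91, 1.03, -1.44]', 'ok [-0.79, 0.23, 1.9, 0.81, 1.21, -1.33]', '-- 0.02', 'ok [-0.23, -0.03, 2.18, -0.89, 0.5, -2.54]']
d 45 ['ok [-0.74, 0.66, 1.65, 0.93, 1.31, -1.47]', 'ok [-0.83, 0.39, 1.78,
[... 2948 characters left out ...]
0.24, 0.33]', 'ok [0.14, -0.11, 2.17, -0.14, 0.52, 0.23]', 'ok [0.12, 0.26, 2.09, -0.24, 0.24, -2.81]', 'ok [0.14, -0.11, 2.17, -0.14, 0.52, -2.91]']
a 15 ['ok [-0.04, 0.27, 2.1, 0.93, 0.37, -0.95]', 'ok [-0.06, -0.11, 2.19, 0.56, 0.59, -0.54]', 'ok [0.28, 0.32, 2.04, -0.94, 0.49, -2.02]', 'ok [0.32, -0.03, 2.12, -0.67, 0.7, -2.31]']
a 30 ['ok [-0.19, 0.35, 2.07, 1.2, 0.67, -1.32]', 'ok [-0.23, -0.03, 2.18, 0.94, 0.83, -1.0]', 'ok [0.4, 0.43, 1.94, -1.08, 0.81, -1.81]', 'ok [0.46, 0.1, 2.04, -0.91, 0.97, -2.01]']
a 45 ['ok [-0.3, 0.48, 1.99, 1.25, 0.98, -1.46]', 'ok [-0.35, 0.12, 2.13, 1.1, 1.1, -1.24]', 'ok [0.48, 0.57, 1.82, -1.11, 1.1, -1.72]', 'ok [0.55, 0.26, 1.95, -1.01, 1.24, -1.86]']
```

```bash
cat > plan.py <<'E'
from search import *
def cur():
    o=ctrl.get_obs();q=o["tcp_rot"];return mk(R.from_quat([q[1],q[2],q[3],q[0]]),o["position"])
def plan(wps,T=None,q0=None):
    """print tool-frame steps (fractions) through world poses wps, each within full scale"""
    T=cur() if T is None else T
    q=ctrl.get_obs()["joint_pos"]
    for W in wps:
        D=np.linalg.inv(T)@W;rv=R.from_matrix(D[:3,:3]).as_rotvec()
        n=int(np.ceil(max(np.abs(D[:3,3]).max()/.08,np.abs(rv).max()/(np.pi/2),np.linalg.norm(D[:3,3])/.2)-1e-3)) or 1
        for i in range(n):
            f=(i+1)/n
            G=mk(R.from_matrix(T[:3,:3])*R.from_rotvec(rv*f),T[:3,3]+f*(W[:3,3]-T[:3,3]))
            P=mk(R.from_matrix(T[:3,:3])*R.from_rotvec(rv*i/n),T[:3,3]+i/n*(W[:3,3]-T[:3,3]))
            S=np.linalg.inv(P)@G;a=R.from_matrix(S[:3,:3]).as_rotvec()
            q,e=ik(G,k,sg,q)
            print("t",(S[:3,3]/.08).round(3).tolist(),"r",(a/np.pi*2).round(3).tolist(),"rows>=",int(max(np.ceil(np.linalg.norm(S[:3,3])/.06),np.ceil(np.degrees(np.linalg.norm(a))/10.6))),"q",q.round(2).tolist(),"e%.3f"%e)
        T=W;print("--")
E
python3 -c "
from plan import *
plan([pose(0,0,0,up=.12),pose(0,0,0,up=0.06)])"
```

```text
t [0.714, -0.918, 0.907] r [-0.152, 0.073, -0.47] rows>= 5 q [-0.73, 0.01, 1.96, 0.23, 0.94, -0.11] e0.000
t [1.128, -0.422, 0.85] r [-0.152, 0.073, -0.47] rows>= 5 q [-0.56, 0.05, 2.09, 0.54, 0.59, -0.96] e0.000
--
t [0.0, -0.0, 0.75] r [0.0, -0.0, 0.0] rows>= 1 q [-0.52, 0.18, 2.06, 0.61, 0.49, -1.02] e0.000
--
```

```bash
sed -i 's/np.abs(D\[:3,3\]).max()\/.08/np.linalg.norm(D[:3,3])\/.08*(1 if np.linalg.norm(rv)<.02 else .9)/; s/,np.linalg.norm(D\[:3,3\])\/.2)/)/' plan.py
python3 -c "
from plan import *
plan([pose(0,0,0,up=.12),pose(0,0,0,up=0.06)])"
```

```text
t [0.476, -0.612, 0.605] r [-0.101, 0.049, -0.313] rows>= 3 q [-0.79, 0.02, 1.9, 0.19, 1.08, 0.1] e0.000
t [0.688, -0.414, 0.567] r [-0.101, 0.049, -0.313] rows>= 3 q [-0.67, 0.01, 2.01, 0.3, 0.81, -0.35] e0.000
t [0.782, -0.137, 0.58] r [-0.101, 0.049, -0.313] rows>= 3 q [-0.56, 0.05, 2.09, 0.54, 0.59, -0.96] e0.000
--
t [0.0, -0.0, 0.75] r [0.0, -0.0, 0.0] rows>= 1 q [-0.52, 0.18, 2.06, 0.61, 0.49, -1.02] e0.000
--
```

```bash

python3 -m inch '{"translation":[[0.476,-0.612,0.605],[0.476,-0.612,0.605],[0.476,-0.612,0.605],[0.476,-0.612,0.605]],"rot":[[-0.101,0.049,-0.313],[-0.101,0.049,-0.313],[-0.101,0.049,-0.313],[-0.101,0.049,-0.313]],"grip":[60,60,60,60]}' 40 >/dev/null
python3 -m inch '{"translation":[[0.688,-0.414,0.567],[0.688,-0.414,0.567],[0.688,-0.414,0.567],[0.688,-0.414,0.567]],"rot":[[-0.101,0.049,-0.313],[-0.101,0.049,-0.313],[-0.101,0.049,-0.313],[-0.101,0.049,-0.313]],"grip":[60,60,60,60]}' >/dev/null
python3 -m inch '{"translation":[[0.782,-0.137,0.58],[0.782,-0.137,0.58],[0.782,-0.137,0.58],[0.782,-0.137,0.58],[0.782,-0.137,0.58]],"rot":[[-0.101,0.049,-0.313],[-0.101,0.049,-0.313],[-0.101,0.049,-0.313],[-0.101,0.049,-0.313],[-0.101,0.049,-0.313]],"grip":[60,60,60,60,60]}'
python3 -m inch '{"translation":[[0,0,0.75],[0,0,0.75],[0,0,0.75]],"rot":[[0,0,0],[0,0,0],[0,0,0]],"grip":[60,60,60]}'
python3 -c "
from plan import *
plan([pose(0,0,0,up=0.0)])
d=ctrl.get_image('wrist');cv2.imwrite('pics/w1.png',cv2.resize(d['image'],(800,600)))
g=[]
for kk in(-1,1):
  for n in(0,.022):
    g.append(w(p,O+.126*U+n*N+[0,p[3]+.04*kk,0]))
print((proj(d,np.array(g))*800/560).round(0).tolist())"
```

```text
time_s: 2.95
position: [0.4786, -0.2035, 0.3643]
tcp_rot: [0.194, 0.68, 0.679, 0.197]
ft_force: [0.4, 0.1, 0.1]
gripper_width: 0.705
gripper_force: 0.0
time_s: 3.32
position: [0.5105, -0.2027, 0.3134]
tcp_rot: [0.194, 0.679, 0.68, 0.197]
ft_force: [0.2, -0.0, 0.5]
gripper_width: 0.701
gripper_force: 0.0
t [0.041, 0.0, 0.767] r [0.001, 0.001, -0.006] rows>= 2 q [-0.49, 0.32, 2.01, 0.71, 0.4, -1.11] e0.000
--
[[371.0, 418.0], [423.0, 417.0], [366.0, 231.0], [424.0, 231.0]]
```

View pics/w1.png

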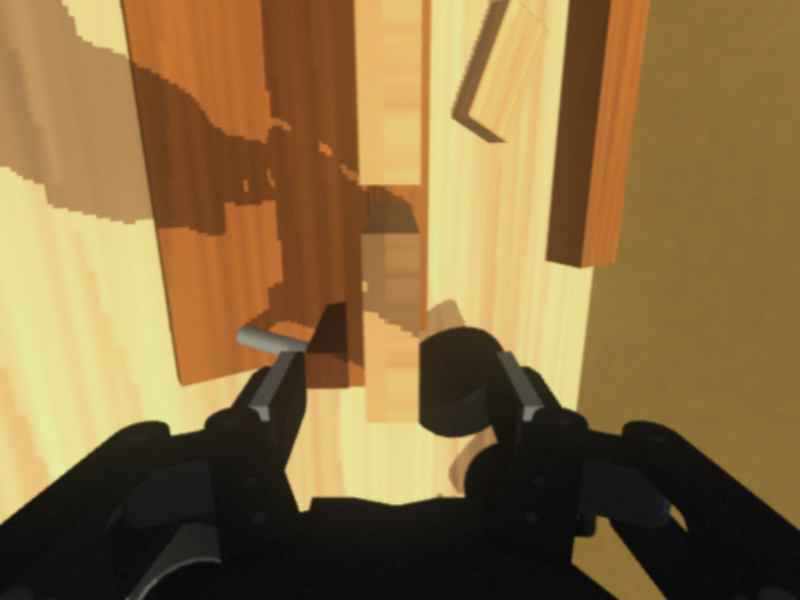

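```bash
python3 -c "
from plan import *
d=ctrl.get_image('wrist');T=cur()
P=[(T@[0,y,z,1])[:3] for z in(.15,.165,.2)for y in (-.03,0,.03)]
print((proj(d,np.array(P))*800/560).round(0).tolist())
print(np.linalg.inv(T)@d['cam_to_world'])
top=w(p,O+.126*U+.011*N+[0,p[3],0]);print(np.linalg.inv(T)@np.r_[top,1])"
```

```text
[[297.0, 405.0], [399.0, 406.0], [501.0, 406.0], [307.0, 381.0], [399.0, 382.0], [491.0, 382.0], [324.0, 340.0], [398.0, 340.0], [473.0, 340.0]]
[[-5.67349316e-04 -9.61388301e-01 -2.75194862e-01  7.03116786e-02]
 [ 9.99995881e-01  2.28830005e-04 -2.86103259e-03 -6.64648112e-04]
 [ 2.81353610e-03 -2.75195352e-01  9.61384212e-01  3.02512715e-02]
 [ 0.00000000e+00  0.00000000e+00  0.00000000e+00  1.00000000e+00]]
[ 0.00414812 -0.00229266  0.20298103  1.        ]
```

```bash
python3 -c "
from plan import *
print(ctrl.get_obs()['qvel'].round(3))
plan([pose(0,0,0,up=0.0,out=-.0018)])
plan([pose(0,0,0,up=0.06)])"
```

```text
[ 0.    -0.018  0.001  0.003 -0.001 -0.008]
t [0.045, -0.042, 0.787] r [0.003, 0.003, -0.005] rows>= 2 q [-0.49, 0.31, 2.02, 0.72, 0.4, -1.12] e0.000
--
t [0.042, -0.015, 0.037] r [0.003, 0.003, -0.005] rows>= 1 q [-0.52, 0.18, 2.06, 0.61, 0.49, -1.02] e0.000
--
```

```bash
python3 -m inch '{"translation":[[0.045,-0.04,0.4],[0.045,-0.04,0.787],[0.045,-0.04,0.787],[0.045,-0.04,0.787]],"rot":[[0.003,0.003,-0.005],[0.003,0.003,-0.005],[0.003,0.003,-0.005],[0.003,0.003,-0.005]],"grip":[60,60,60,60]}'
python3 -c "
from plan import *
plan([pose(0,0,0,up=0.0,out=-.0018)])
ctrl.get_image('wrist');plan([pose(0,0,0,up=0.0,out=-.0018)])"
```

```text
time_s: 3.92
position: [0.5413, -0.1989, 0.2602]
tcp_rot: [0.193, 0.675, 0.684, 0.197]
ft_force: [0.1, 0.6, 0.5]
gripper_width: 0.706
gripper_force: 0.0
t [-0.005, 0.004, -0.001] r [0.0, -0.001, 0.0] rows>= 1 q [-0.49, 0.31, 2.02, 0.72, 0.4, -1.12] e0.000
--
t [-0.004, 0.003, 0.0] r [0.0, -0.001, 0.0] rows>= 1 q [-0.49, 0.31, 2.02, 0.72, 0.4, -1.12] e0.000
--
```

```bash
python3 -m inch '{"translation":[[0,0,0],[0,0,0],[0,0,0],[0,0,0],[0,0,0]],"rot":[[0,0,0],[0,0,0],[0,0,0],[0,0,0],[0,0,0]],"grip":[35,26,18,15,15]}' 40
python3 -m inch '{"translation":[[0,0,-0.15],[0,0,-0.3]],"rot":[[0,0,0],[0,0,0]],"grip":[15,15]}'
python3 -c "
from plan import *
plan([pose(0,0,0,up=0.17,out=-.0018)])
d=ctrl.get_image('wrist');d2=ctrl.get_image('scene')
cv2.imwrite('pics/w2.png',np.hstack([cv2.resize(d['image'],(400,300)),cv2.resize(d2['image'][150:300,150:350],(400,300))]))"
```

```text
time_s: 4.6
position: [0.542, -0.199, 0.2597]
tcp_rot: [0.193, 0.676, 0.684, 0.197]
ft_force: [-2.0, 1.3, 6.4]
gripper_width: 0.255
gripper_force: 42.2
time_s: 4.85
position: [0.5292, -0.199, 0.2793]
tcp_rot: [0.193, 0.676, 0.684, 0.196]
ft_force: [5.3, 0.3, -1.4]
gripper_width: 0.251
gripper_force: 41.4
t [-0.001, 0.002, -0.922] r [-0.0, -0.0, -0.0] rows>= 2 q [-0.55, 0.1, 2.08, 0.57, 0.55, -0.98] e0.000
t [-0.002, 0.002, -0.922] r [-0.0, -0.0, -0.0] rows>= 2 q [-0.59, -0.06, 2.1, 0.49, 0.69, -0.92] e0.000
--
```

View pics/w2.png

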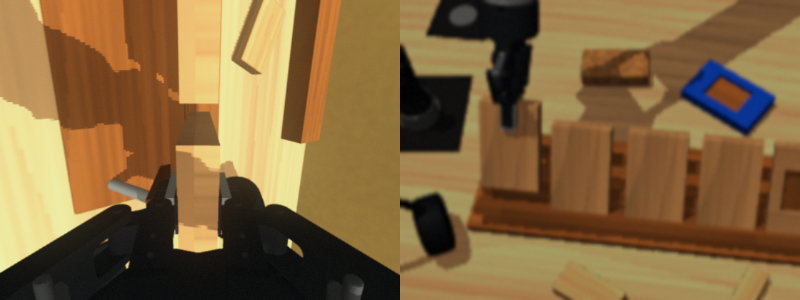

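```bash

python3 -m inch '{"translation":[[0,0,-0.5],[0,0,-0.92]],"rot":[[0,0,0],[0,0,0]],"grip":[15,15]}' >/dev/null
python3 -m inch '{"translation":[[0,0,-0.5],[0,0,-0.92],[0,0,-0.92]],"rot":[[0,0,0],[0,0,0],[0,0,0]],"grip":[15,15,15]}' >/dev/null
python3 -m inch '{"translation":[[0,0,0],[0,0,0],[0,0,0],[0,0,0],[0,0,0],[0,0,0],[0,0,0],[0,0,0],[0,0,0]],"rot":[[0,0,1],[0,0,1],[0,0,1],[0,0,1],[0,0,1],[0,0,1],[0,0,1],[0,0,1],[0,0,1]],"grip":[15,15,15,15,15,15,15,15,15]}' >/dev/null
python3 -m inch '{"translation":[[0,0,0],[0,0,0],[0,0,0],[0,0,0],[0,0,0],[0,0,0],[0,0,0],[0,0,0],[0,0,0],[0,0,0]],"rot":[[0,0,1],[0,0,1],[0,0,1],[0,0,1],[0,0,1],[0,0,1],[0,0,1],[0,0,1],[0,0,1],[0,0,1]],"grip":[15,15,15,15,15,15,15,15,15,15]}'
python3 -c "
from plan import *
plan([pose(0,0,1,up=0.03,out=.001),pose(0,0,1,up=0.002,out=-.0005)])"
```

```text
time_s: 7.95
position: [0.4506, -0.1996, 0.4008]
tcp_rot: [-0.196, 0.685, -0.676, 0.189]
ft_force: [-0.1, -0.1, -1.2]
gripper_width: 0.254
gripper_force: 42.1
t [0.009, -0.041, 0.858] r [0.002, 0.002, -0.0] rows>= 2 q [-0.55, 0.09, 2.08, 0.56, 0.56, 2.16] e0.000
t [0.007, -0.038, 0.858] r [0.002, 0.002, -0.0] rows>= 2 q [-0.51, 0.25, 2.04, 0.66, 0.44, 2.08] e0.000
--
t [-0.0, 0.019, 0.35] r [-0.0, 0.0, 0.0] rows>= 1 q [-0.49, 0.31, 2.02, 0.71, 0.4, 2.03] e0.000
--
```

```bash

python3 -m inch '{"translation":[[0.009,-0.041,0.5],[0.009,-0.041,0.858]],"rot":[[0.002,0.002,0],[0.002,0.002,0]],"grip":[15,15]}' >/dev/null
python3 -m inch '{"translation":[[0.007,-0.038,0.5],[0.007,-0.038,0.858],[0.007,-0.038,0.858]],"rot":[[0.002,0.002,0],[0.002,0.002,0],[0.002,0.002,0]],"grip":[15,15,15]}'
python3 -m inch '{"translation":[[0,0.02,0.18],[0,0.02,0.34],[0,0.02,0.34],[0,0.02,0.34]],"rot":[[0,0,0],[0,0,0],[0,0,0],[0,0,0]],"grip":[15,15,15,15]}'
python3 -c "
from plan import *
plan([pose(0,0,1,up=0.002,out=-.0005)])
d2=ctrl.get_image('scene')
cv2.imwrite('pics/s3.png',cv2.resize(d2['image'][190:280,170:290],(800,600),interpolation=cv2.INTER_CUBIC))"
```

```text
time_s: 8.57
position: [0.5282, -0.1993, 0.2864]
tcp_rot: [-0.195, 0.684, -0.676, 0.193]
ft_force: [-0.5, 0.1, -1.7]
gripper_width: 0.246
gripper_force: 41.9
time_s: 9.07
position: [0.542, -0.2002, 0.2667]
tcp_rot: [-0.196, 0.683, -0.676, 0.196]
ft_force: [-0.2, -0.1, -2.0]
gripper_width: 0.251
gripper_force: 42.0
t [-0.012, 0.029, 0.039] r [-0.002, -0.002, -0.0] rows>= 1 q [-0.49, 0.31, 2.02, 0.71, 0.4, 2.03] e0.000
--
```

View pics/s3.png

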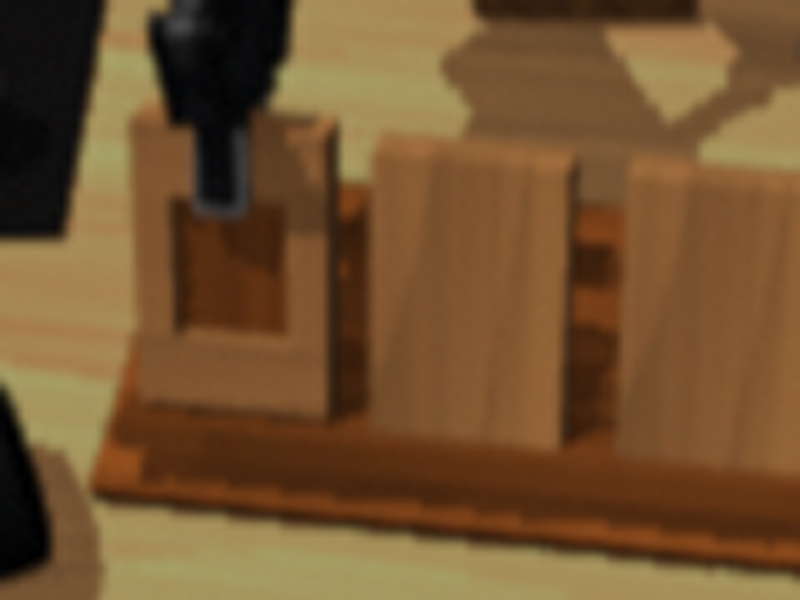

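```bash

python3 -m inch '{"translation":[[-0.01,0.03,0.05],[-0.01,0.03,0.05],[-0.01,0.03,0.05]],"rot":[[0,0,0],[0,0,0],[0,0,0]],"grip":[15,15,15]}'
python3 -m inch '{"translation":[[0,0,0.02],[0,0,0.02]],"rot":[[0,0,0],[0,0,0]],"grip":[15,15]}'
```

```text
time_s: 9.5
position: [0.5419, -0.1993, 0.2617]
tcp_rot: [-0.196, 0.683, -0.676, 0.196]
ft_force: [0.1, 0.4, -1.1]
gripper_width: 0.248
gripper_force: 42.0
time_s: 9.75
position: [0.5429, -0.1994, 0.2606]
tcp_rot: [-0.196, 0.683, -0.676, 0.196]
ft_force: [-1.6, -1.0, 0.2]
gripper_width: 0.255
gripper_force: 42.4
```

```bash

python3 -m inch '{"translation":[[0,0,0],[0,0,0],[0,0,0],[0,0,0],[0,0,0]],"rot":[[0,0,0],[0,0,0],[0,0,0],[0,0,0],[0,0,0]],"grip":[26,34,45,60,60]}'
python3 -m inch '{"translation":[[0,0,-0.4],[0,0,-0.8],[0,0,-0.8],[0,0,-0.8]],"rot":[[0,0,0],[0,0,0],[0,0,0],[0,0,0]],"grip":[60,60,60,60]}'
python3 -c "
from plan import *
plan([pose(1,0,1,up=0.06,out=-.0018),pose(1,0,1,out=-.0018)])"
```

```text
time_s: 10.38
position: [0.5429, -0.1994, 0.2603]
tcp_rot: [-0.196, 0.683, -0.676, 0.196]
ft_force: [-0.1, -0.0, 0.8]
gripper_width: 0.701
gripper_force: 0.0
time_s: 10.88
position: [0.5088, -0.1995, 0.3142]
tcp_rot: [-0.196, 0.683, -0.676, 0.196]
ft_force: [-0.2, 0.3, -0.3]
gripper_width: 0.701
gripper_force: 0.0
t [-0.618, 0.004, 0.016] r [-0.001, -0.001, -0.0] rows>= 1 q [-0.43, 0.14, 2.1, 0.56, 0.44, 2.25] e0.000
t [-0.618, 0.004, 0.017] r [-0.001, -0.001, -0.0] rows>= 1 q [-0.33, 0.12, 2.14, 0.47, 0.4, 2.41] e0.000
--
t [-0.0, -0.0, 0.75] r [-0.0, 0.0, 0.0] rows>= 1 q [-0.31, 0.26, 2.09, 0.59, 0.3, 2.3] e0.000
--
```

```bash

python3 -m inch '{"translation":[[-0.618,0.004,0.016],[-0.618,0.004,0.016]],"rot":[[0,0,0],[0,0,0]],"grip":[60,60]}' >/dev/null
python3 -m inch '{"translation":[[-0.618,0.004,0.016],[-0.618,0.004,0.016],[-0.618,0.004,0.016],[-0.618,0.004,0.016]],"rot":[[0,0,0],[0,0,0],[0,0,0],[0,0,0]],"grip":[60,60,60,60]}'
python3 -c "
from plan import *
plan([pose(1,0,1,up=0.0,out=-.0018)])
d=ctrl.get_image('wrist');cv2.imwrite('pics/w3.png',cv2.resize(d['image'],(800,600)))
T=cur();
for i in(0,1,2):
  g=np.array([w(p,O+.126*U+n*N+[0,p[3+i]+.04*kk,0]) for kk in(-1,1) for n in(-.0018,.0202)])
  print((proj(d,g)*800/560).round(0).tolist())
print((proj(d,np.array([(T@[0,y,.165,1])[:3] for y in (-.03,0,.03)]))*800/560).round(0).tolist())"
```

```text
time_s: 11.62
position: [0.5089, -0.1017, 0.3117]
tcp_rot: [-0.196, 0.683, -0.676, 0.196]
ft_force: [0.4, -0.4, -0.9]
gripper_width: 0.702
gripper_force: 0.0
t [-0.017, 0.008, 0.751] r [-0.002, -0.003, -0.001] rows>= 2 q [-0.31, 0.26, 2.09, 0.59, 0.3, 2.3] e0.000
--
[[431.0, -62.0], [363.0, -62.0], [427.0, 193.0], [367.0, 193.0]]
[[426.0, 244.0], [368.0, 244.0], [423.0, 430.0], [371.0, 430.0]]
[[422.0, 474.0], [372.0, 474.0], [420.0, 614.0], [375.0, 614.0]]
[[303.0, 379.0], [394.0, 379.0], [486.0, 379.0]]
```

View pics/w3.png

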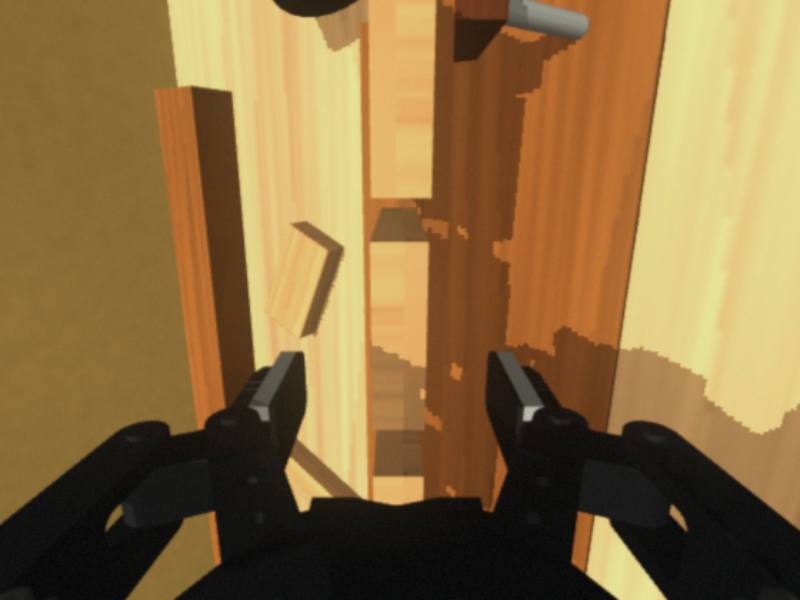

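```bash

python3 -m inch '{"translation":[[-0.017,0.008,0.4],[-0.017,0.008,0.751],[-0.017,0.008,0.751],[-0.017,0.008,0.751]],"rot":[[-0.002,-0.003,0],[-0.002,-0.003,0],[-0.002,-0.003,0],[-0.002,-0.003,0]],"grip":[60,60,60,60]}'
python3 -m inch '{"translation":[[0,0,0],[0,0,0],[0,0,0],[0,0,0],[0,0,0]],"rot":[[0,0,0],[0,0,0],[0,0,0],[0,0,0],[0,0,0]],"grip":[35,26,18,15,15]}' 40
python3 -m inch '{"translation":[[0,0,-0.2],[0,0,-0.6],[0,0,-1]],"rot":[[0,0,0],[0,0,0],[0,0,0]],"grip":[15,15,15]}'
python3 -m inch '{"translation":[[0,0,-0.5],[0,0,-1],[0,0,-1]],"rot":[[0,0,0],[0,0,0],[0,0,0]],"grip":[15,15,15]}' >/dev/null
python3 -m inch '{"translation":[[0,0,0],[0,0,0],[0,0,0],[0,0,0],[0,0,0],[0,0,0],[0,0,0],[0,0,0],[0,0,0]],"rot":[[0,0,-1],[0,0,-1],[0,0,-1],[0,0,-1],[0,0,-1],[0,0,-1],[0,0,-1],[0,0,-1],[0,0,-1]],"grip":[15,15,15,15,15,15,15,15,15]}' >/dev/null
python3 -m inch '{"translation":[[0,0,0],[0,0,0],[0,0,0],[0,0,0],[0,0,0],[0,0,0],[0,0,0],[0,0,0],[0,0,0],[0,0,0]],"rot":[[0,0,-1],[0,0,-1],[0,0,-1],[0,0,-1],[0,0,-1],[0,0,-1],[0,0,-1],[0,0,-1],[0,0,-1],[0,0,-1]],"grip":[15,15,15,15,15,15,15,15,15,15]}'
python3 -c "
from plan import *
plan([pose(1,0,0,up=0.03,out=.001),pose(1,0,0,up=0.002,out=-.0005)])"
```

```text
time_s: 12.18
position: [0.54, -0.0997, 0.2609]
tcp_rot: [-0.197, 0.684, -0.676, 0.193]
ft_force: [-0.8, 0.5, -0.5]
gripper_width: 0.701
gripper_force: 0.0
time_s: 12.8
position: [0.5399, -0.0992, 0.2615]
tcp_rot: [-0.197, 0.684, -0.675, 0.194]
ft_force: [-6.0, -0.8, 4.3]
gripper_width: 0.257
gripper_force: 39.5
time_s: 13.18
position: [0.4975, -0.0997, 0.3293]
tcp_rot: [-0.197, 0.684, -0.676, 0.194]
ft_force: [2.2, -0.8, -0.2]
gripper_width: 0.249
gripper_force: 42.9
time_s: 15.92
position: [0.455, -0.1001, 0.3944]
tcp_rot: [0.192, 0.676, 0.684, 0.196]
ft_force: [-0.5, -0.2, -1.8]
gripper_width: 0.245
gripper_force: 43.0
t [-0.009, 0.029, 0.805] r [-0.001, -0.001, -0.0] rows>= 2 q [-0.34, 0.03, 2.15, 0.42, 0.47, -0.69] e0.000
t [-0.008, 0.028, 0.805] r [-0.001, -0.001, -0.0] rows>= 2 q [-0.32, 0.19, 2.11, 0.52, 0.35, -0.77] e0.000
--
t [0.0, -0.019, 0.35] r [0.0, -0.0, 0.0] rows>= 1 q [-0.31, 0.26, 2.09, 0.58, 0.31, -0.83] e0.000
--
```

```bash

python3 -m inch '{"translation":[[-0.009,0.029,0.5],[-0.009,0.029,0.805]],"rot":[[0,0,0],[0,0,0]],"grip":[15,15]}' >/dev/null
python3 -m inch '{"translation":[[-0.008,0.028,0.5],[-0.008,0.028,0.805],[-0.008,0.028,0.805]],"rot":[[-0.002,-0.002,0],[-0.002,-0.002,0],[-0.002,-0.002,0]],"grip":[15,15,15]}' >/dev/null
python3 -m inch '{"translation":[[0,-0.02,0.18],[0,-0.02,0.35],[0,-0.02,0.35],[0,-0.02,0.35]],"rot":[[0,0,0],[0,0,0],[0,0,0],[0,0,0]],"grip":[15,15,15,15]}'
python3 -c "
from plan import *
plan([pose(1,0,0,up=0.00,out=-.0005)])"
```

```text
time_s: 17.05
position: [0.541, -0.1006, 0.2651]
tcp_rot: [0.196, 0.676, 0.683, 0.197]
ft_force: [0.6, 0.3, -0.9]
gripper_width: 0.25
gripper_force: 42.9
t [0.006, -0.021, 0.045] r [0.002, 0.001, -0.0] rows>= 1 q [-0.31, 0.26, 2.09, 0.59, 0.3, -0.84] e0.000
--
```

```bash

python3 -m inch '{"translation":[[0.006,-0.02,0.04],[0.006,-0.02,0.04],[0.006,-0.02,0.04]],"rot":[[0.002,0.001,0],[0.002,0.001,0],[0.002,0.001,0]],"grip":[15,15,15]}'
python3 -m inch '{"translation":[[0,0,0.02],[0,0,0.02]],"rot":[[0,0,0],[0,0,0]],"grip":[15,15]}'
python3 -m inch '{"translation":[[0,0,0],[0,0,0],[0,0,0],[0,0,0],[0,0,0]],"rot":[[0,0,0],[0,0,0],[0,0,0],[0,0,0],[0,0,0]],"grip":[26,34,45,60,60]}'
python3 -m inch '{"translation":[[0,0,-0.4],[0,0,-0.8],[0,0,-0.8],[0,0,-0.8]],"rot":[[0,0,0],[0,0,0],[0,0,0],[0,0,0]],"grip":[60,60,60,60]}'
python3 -c "
from plan import *
plan([pose(2,0,0,up=0.06,out=-.0018)])"
```

```text
time_s: 17.42
position: [0.5416, -0.1002, 0.2626]
tcp_rot: [0.195, 0.675, 0.683, 0.197]
ft_force: [-4.4, 0.6, 6.4]
gripper_width: 0.253
gripper_force: 44.1
time_s: 17.68
position: [0.542, -0.1001, 0.2627]
tcp_rot: [0.195, 0.675, 0.684, 0.197]
ft_force: [-17.6, 1.5, 20.2]
gripper_width: 0.252
gripper_force: 46.9
time_s: 18.3
position: [0.5422, -0.1, 0.2597]
tcp_rot: [0.194, 0.676, 0.684, 0.196]
ft_force: [0.5, -0.8, 0.3]
gripper_width: 0.707
gripper_force: 0.0
time_s: 18.8
position: [0.5083, -0.1005, 0.3139]
tcp_rot: [0.194, 0.676, 0.684, 0.196]
ft_force: [0.9, -0.4, -0.4]
gripper_width: 0.7
gripper_force: 0.0
t [0.639, -0.007, 0.015] r [-0.0, -0.0, -0.0] rows>= 1 q [-0.22, 0.1, 2.16, 0.34, 0.36, -0.52] e0.000
t [0.639, -0.007, 0.015] r [-0.0, -0.0, -0.0] rows>= 1 q [-0.1, 0.09, 2.16, 0.18, 0.34, -0.26] e0.000
--
```

```bash

python3 -m inch '{"translation":[[0.639,-0.007,0.015],[0.639,-0.007,0.015]],"rot":[[0,0,0],[0,0,0]],"grip":[60,60]}' >/dev/null
python3 -m inch '{"translation":[[0.639,-0.007,0.015],[0.639,-0.007,0.015],[0.639,-0.007,0.015],[0.639,-0.007,0.015]],"rot":[[0,0,0],[0,0,0],[0,0,0],[0,0,0]],"grip":[60,60,60,60]}'
python3 -c "
from plan import *
plan([pose(2,0,0,up=0.0,out=-.0018)])"
```

```text
time_s: 19.55
position: [0.5075, 0.0008, 0.3113]
tcp_rot: [0.194, 0.676, 0.683, 0.196]
ft_force: [-0.6, -0.3, -1.1]
gripper_width: 0.702
gripper_force: 0.0
t [0.014, -0.001, 0.749] r [-0.0, 0.001, -0.001] rows>= 1 q [-0.09, 0.24, 2.12, 0.24, 0.23, -0.32] e0.000
--
```

```bash

python3 -m inch '{"translation":[[0.014,0,0.4],[0.014,0,0.75],[0.014,0,0.75],[0.014,0,0.75]],"rot":[[0,0,0],[0,0,0],[0,0,0],[0,0,0]],"grip":[60,60,60,60]}' >/dev/null
python3 -m inch '{"translation":[[0,0,0],[0,0,0],[0,0,0],[0,0,0],[0,0,0]],"rot":[[0,0,0],[0,0,0],[0,0,0],[0,0,0],[0,0,0]],"grip":[35,26,18,15,15]}' 40
python3 -m inch '{"translation":[[0,0,-0.2],[0,0,-0.6],[0,0,-1]],"rot":[[0,0,0],[0,0,0],[0,0,0]],"grip":[15,15,15]}' >/dev/null
python3 -m inch '{"translation":[[0,0,-0.5],[0,0,-1],[0,0,-1]],"rot":[[0,0,0],[0,0,0],[0,0,0]],"grip":[15,15,15]}' >/dev/null
python3 -m inch '{"translation":[[-0.5,0,0],[-1,0,0],[-1,0,0],[-1,0,0],[-1,0,0],[-1,0,0],[-1,0,0],[-1,0,0],[-1,0,0]],"rot":[[0,0,1],[0,0,1],[0,0,1],[0,0,1],[0,0,1],[0,0,1],[0,0,1],[0,0,1],[0,0,1]],"grip":[15,15,15,15,15,15,15,15,15]}' >/dev/null
python3 -m inch '{"translation":[[0,0,0],[0,0,0],[0,0,0],[0,0,0],[0,0,0],[0,0,0],[0,0,0],[0,0,0],[0,0,0],[0,0,0]],"rot":[[0,0,1],[0,0,1],[0,0,1],[0,0,1],[0,0,1],[0,0,1],[0,0,1],[0,0,1],[0,0,1],[0,0,1]],"grip":[15,15,15,15,15,15,15,15,15,15]}'
python3 -c "
from plan import *
plan([pose(2,0,1,up=0.145,out=.001),pose(2,0,1,up=0.03,out=.001),pose(2,0,1,up=0.002,out=-.0005)])"
```

```text
time_s: 20.68
position: [0.539, 0.0032, 0.2616]
tcp_rot: [0.194, 0.676, 0.684, 0.196]
ft_force: [-4.7, -0.8, 6.4]
gripper_width: 0.25
gripper_force: 39.4
time_s: 23.8
position: [0.4551, -0.0776, 0.3945]
tcp_rot: [-0.195, 0.684, -0.676, 0.192]
ft_force: [0.4, -0.0, -1.1]
gripper_width: 0.252
gripper_force: 41.4
t [-0.985, -0.049, 0.172] r [0.002, 0.0, 0.0] rows>= 2 q [-0.11, -0.12, 2.19, 0.13, 0.52, 2.92] e0.000
--
t [-0.0, 0.0, 0.719] r [-0.0, 0.0, 0.0] rows>= 1 q [-0.1, 0.02, 2.17, 0.16, 0.39, 2.9] e0.000
t [-0.0, 0.0, 0.719] r [-0.0, 0.0, 0.0] rows>= 1 q [-0.09, 0.17, 2.14, 0.2, 0.29, 2.86] e0.000
--
t [-0.0, 0.019, 0.35] r [-0.0, 0.0, 0.0] rows>= 1 q [-0.09, 0.24, 2.12, 0.24, 0.24, 2.82] e0.000
--
```

```bash

python3 -m inch '{"translation":[[-0.5,-0.049,0.17],[-0.985,-0.049,0.17],[-0.985,-0.049,0.17],[-0.985,-0.049,0.17]],"rot":[[0.002,0,0],[0.002,0,0],[0.002,0,0],[0.002,0,0]],"grip":[15,15,15,15]}'
python3 -m inch '{"translation":[[0,0,0.4],[0,0,0.72]],"rot":[[0,0,0],[0,0,0]],"grip":[15,15]}'
python3 -m inch '{"translation":[[0,0,0.4],[0,0,0.72],[0,0,0.72],[0,0,0.72]],"rot":[[0,0,0],[0,0,0],[0,0,0],[0,0,0]],"grip":[15,15,15,15]}'
python3 -c "
from plan import *
print(ctrl.get_obs()['joint_pos'].round(2));plan([pose(2,0,1,up=0.004,out=-.0005)])"
```

```text
time_s: 24.3
position: [0.4649, 0.0012, 0.3863]
tcp_rot: [-0.197, 0.684, -0.675, 0.194]
ft_force: [-0.4, -0.5, -0.9]
gripper_width: 0.256
gripper_force: 41.4
time_s: 24.55
position: [0.4961, 0.0003, 0.3377]
tcp_rot: [-0.197, 0.683, -0.676, 0.195]
ft_force: [0.2, -0.5, -0.9]
gripper_width: 0.251
gripper_force: 41.3
time_s: 25.05
position: [0.5263, 0.0011, 0.2898]
tcp_rot: [-0.197, 0.683, -0.676, 0.195]
ft_force: [0.9, -0.6, -1.4]
gripper_width: 0.254
gripper_force: 41.4
[-0.1   0.17  2.13  0.2   0.29  2.86]
t [-0.012, 0.043, 0.346] r [-0.002, -0.001, -0.001] rows>= 1 q [-0.09, 0.23, 2.12, 0.23, 0.24, 2.83] e0.000
--
```

```bash

python3 -m inch '{"translation":[[-0.012,0.043,0.18],[-0.012,0.043,0.346],[-0.012,0.043,0.346],[-0.012,0.043,0.346]],"rot":[[-0.002,-0.001,0],[-0.002,-0.001,0],[-0.002,-0.001,0],[-0.002,-0.001,0]],"grip":[15,15,15,15]}'
python3 -m inch '{"translation":[[0,0,0.025],[0,0,0.025]],"rot":[[0,0,0],[0,0,0]],"grip":[15,15]}'
```

```text
time_s: 25.55
position: [0.538, 0.0031, 0.264]
tcp_rot: [-0.196, 0.684, -0.676, 0.193]
ft_force: [0.2, -0.0, -1.6]
gripper_width: 0.25
gripper_force: 41.4
time_s: 25.8
position: [0.5391, 0.0031, 0.2626]
tcp_rot: [-0.197, 0.684, -0.676, 0.193]
ft_force: [-0.6, 0.1, -1.7]
gripper_width: 0.249
gripper_force: 41.4
```

```bash

python3 -m inch '{"translation":[[0,0,0.015],[0,0,0.015]],"rot":[[0,0,0],[0,0,0]],"grip":[15,15]}'
python3 -m inch '{"translation":[[0,0,0],[0,0,0],[0,0,0],[0,0,0],[0,0,0]],"rot":[[0,0,0],[0,0,0],[0,0,0],[0,0,0],[0,0,0]],"grip":[26,34,45,60,60]}'
python3 -m inch '{"translation":[[0,0,-0.4],[0,0,-0.9],[0,0,-0.9],[0,0,-0.9]],"rot":[[0,0,0],[0,0,0],[0,0,0],[0,0,0]],"grip":[60,60,60,60]}'
python3 -c "
from plan import *
T=cur();d=pose(3,0,0,up=.07,out=-.0018);D=np.linalg.inv(T)@d;print(D.round(4));print(ctrl.get_obs()['joint_pos'].round(3))"
```

```text
time_s: 26.05
position: [0.5396, 0.0032, 0.2622]
tcp_rot: [-0.197, 0.684, -0.675, 0.193]
ft_force: [-5.3, 1.0, 4.9]
gripper_width: 0.249
gripper_force: 42.4
time_s: 26.68
position: [0.5398, 0.003, 0.2614]
tcp_rot: [-0.197, 0.684, -0.676, 0.193]
ft_force: [-0.1, -0.8, -0.1]
gripper_width: 0.7
gripper_force: 0.0
time_s: 27.18
position: [0.5016, 0.0025, 0.3224]
tcp_rot: [-0.197, 0.684, -0.676, 0.193]
ft_force: [-0.7, 1.0, 0.3]
gripper_width: 0.703
gripper_force: 0.0
[[-1.00e+00 -3.00e-04  1.50e-03 -9.78e-02]
 [ 3.00e-04 -1.00e+00  1.00e-04  1.00e-03]
 [ 1.50e-03  2.00e-04  1.00e+00  2.60e-03]
 [ 0.00e+00  0.00e+00  0.00e+00  1.00e+00]]
[-0.099  0.06   2.169  0.172  0.362  2.887]
```

```bash

python3 -m inch '{"translation":[[-0.6,0,0],[-0.6,0,0],[-0.6,0,0],[-0.6,0,0],[-0.6,0,0],[-0.6,0,0],[-0.6,0,0],[-0.6,0,0],[-0.6,0,0]],"rot":[[0,0,-1],[0,0,-1],[0,0,-1],[0,0,-1],[0,0,-1],[0,0,-1],[0,0,-1],[0,0,-1],[0,0,-1]],"grip":[60,60,60,60,60,60,60,60,60]}' >/dev/null
python3 -m inch '{"translation":[[-0.012,-0.62,0.032],[-0.012,-0.62,0.032],[-0.012,-0.62,0.032],[-0.012,-0.62,0.032],[-0.012,-0.62,0.032],[-0.012,-0.62,0.032],[-0.012,-0.62,0.032],[-0.012,-0.62,0.032],[-0.012,-0.62,0.032],[-0.012,-0.62,0.032]],"rot":[[0,0,-1],[0,0,-1],[0,0,-1],[0,0,-1],[0,0,-1],[0,0,-1],[0,0,-1],[0,0,-1],[0,0,-1],[0,0,-1]],"grip":[60,60,60,60,60,60,60,60,60,60]}'
python3 -c "
from plan import *
plan([pose(3,0,0,up=.0,out=-.0018)])
d=ctrl.get_image('wrist');d2=ctrl.get_image('scene')
cv2.imwrite('pics/w4.png',np.hstack([cv2.resize(d['image'],(400,300)),cv2.resize(d2['image'][180:300,200:360],(400,300))]))
g=np.array([w(p,O+.126*U+n*N+[0,p[6]+.04*kk,0]) for kk in(-1,1) for n in(-.0018,.0202)])
print((proj(d,g)*400/560).round(0).tolist())"
```

```text
time_s: 29.55
position: [0.5008, 0.1001, 0.3184]
tcp_rot: [0.192, 0.676, 0.684, 0.196]
ft_force: [0.8, 0.0, -0.4]
gripper_width: 0.703
gripper_force: 0.0
t [0.001, 0.012, 0.861] r [-0.002, -0.001, -0.001] rows>= 2 q [0.12, 0.26, 2.1, -0.25, 0.24, 0.33] e0.000
--
[[188.0, 208.0], [212.0, 208.0], [186.0, 119.0], [214.0, 119.0]]
```

View pics/w4.png

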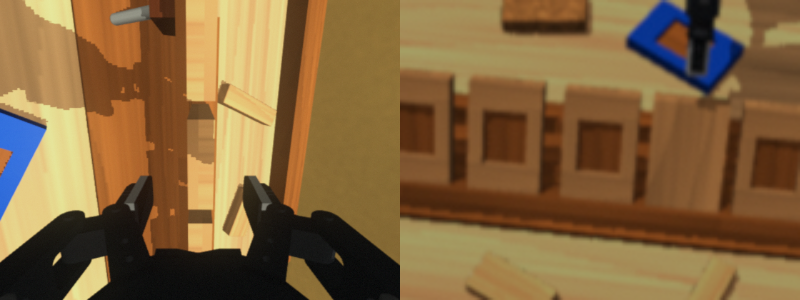

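```bash

python3 -m inch '{"translation":[[0,0.012,0.4],[0,0.012,0.86],[0,0.012,0.86],[0,0.012,0.86]],"rot":[[-0.002,-0.001,0],[-0.002,-0.001,0],[-0.002,-0.001,0],[-0.002,-0.001,0]],"grip":[60,60,60,60]}' >/dev/null
python3 -m inch '{"translation":[[0,0,0],[0,0,0],[0,0,0],[0,0,0],[0,0,0]],"rot":[[0,0,0],[0,0,0],[0,0,0],[0,0,0],[0,0,0]],"grip":[35,26,18,15,15]}' 40
python3 -m inch '{"translation":[[0,0,-0.2],[0,0,-0.6],[0,0,-1]],"rot":[[0,0,0],[0,0,0],[0,0,0]],"grip":[15,15,15]}' >/dev/null
python3 -m inch '{"translation":[[0,0,-0.5],[0,0,-1],[0,0,-1]],"rot":[[0,0,0],[0,0,0],[0,0,0]],"grip":[15,15,15]}' >/dev/null
python3 -m inch '{"translation":[[0.5,0,0],[1,0,0],[1,0,0],[1,0,0],[1,0,0],[1,0,0],[1,0,0],[1,0,0],[1,0,0]],"rot":[[0,0,-1],[0,0,-1],[0,0,-1],[0,0,-1],[0,0,-1],[0,0,-1],[0,0,-1],[0,0,-1],[0,0,-1]],"grip":[15,15,15,15,15,15,15,15,15]}' >/dev/null
python3 -m inch '{"translation":[[0,0,0],[0,0,0],[0,0,0],[0,0,0],[0,0,0],[0,0,0],[0,0,0],[0,0,0],[0,0,0],[0,0,0]],"rot":[[0,0,-1],[0,0,-1],[0,0,-1],[0,0,-1],[0,0,-1],[0,0,-1],[0,0,-1],[0,0,-1],[0,0,-1],[0,0,-1]],"grip":[15,15,15,15,15,15,15,15,15,15]}'
python3 -c "
from plan import *
plan([pose(3,0,1,up=0.145,out=.001),pose(3,0,1,up=0.03,out=.001)])"
```

```text
time_s: 30.78
position: [0.5378, 0.1007, 0.2631]
tcp_rot: [0.195, 0.675, 0.683, 0.197]
ft_force: [-5.3, -0.2, 6.0]
gripper_width: 0.252
gripper_force: 39.3
time_s: 33.9
position: [0.4519, 0.1795, 0.3957]
tcp_rot: [-0.196, 0.683, -0.676, 0.194]
ft_force: [0.5, -0.1, -1.6]
gripper_width: 0.247
gripper_force: 40.9
t [0.499, -0.021, 0.093] r [-0.0, -0.0, -0.0] rows>= 1 q [0.24, -0.09, 2.15, -0.24, 0.54, -2.74] e0.000
t [0.499, -0.021, 0.093] r [-0.0, -0.0, -0.0] rows>= 1 q [0.14, -0.09, 2.17, -0.14, 0.51, -2.91] e0.000
--
t [0.0, 0.0, 0.719] r [-0.0, 0.0, 0.0] rows>= 1 q [0.13, 0.04, 2.15, -0.16, 0.4, -2.89] e0.000
t [0.0, 0.0, 0.719] r [-0.0, 0.0, 0.0] rows>= 1 q [0.12, 0.19, 2.11, -0.21, 0.29, -2.85] e0.000
--
```

```bash

python3 -m inch '{"translation":[[0.5,-0.042,0.186],[0.998,-0.042,0.186],[0.998,-0.042,0.186],[0.998,-0.042,0.186]],"rot":[[0,0,0],[0,0,0],[0,0,0],[0,0,0]],"grip":[15,15,15,15]}'
python3 -m inch '{"translation":[[0,0,0.4],[0,0,0.72]],"rot":[[0,0,0],[0,0,0]],"grip":[15,15]}' >/dev/null
python3 -m inch '{"translation":[[0,0,0.4],[0,0,0.72],[0,0,0.72],[0,0,0.72]],"rot":[[0,0,0],[0,0,0],[0,0,0],[0,0,0]],"grip":[15,15,15,15]}'
python3 -c "
from plan import *
print(ctrl.get_obs()['joint_pos'].round(2));plan([pose(3,0,1,up=0.004,out=-.0005)])"
```

```text
time_s: 34.4
position: [0.4638, 0.0999, 0.3863]
tcp_rot: [-0.197, 0.683, -0.676, 0.195]
ft_force: [0.0, -0.5, -1.4]
gripper_width: 0.252
gripper_force: 40.8
time_s: 35.15
position: [0.5251, 0.1015, 0.2896]
tcp_rot: [-0.198, 0.684, -0.675, 0.195]
ft_force: [0.2, -0.3, -1.2]
gripper_width: 0.25
gripper_force: 40.9
[ 0.13  0.18  2.11 -0.21  0.29 -2.85]
t [0.012, 0.042, 0.344] r [-0.002, 0.0, 0.0] rows>= 1 q [0.12, 0.25, 2.1, -0.24, 0.25, -2.82] e0.000
--
```

```bash

python3 -m inch '{"translation":[[0.012,0.042,0.18],[0.012,0.042,0.344],[0.012,0.042,0.344],[0.012,0.042,0.344]],"rot":[[-0.002,0,0],[-0.002,0,0],[-0.002,0,0],[-0.002,0,0]],"grip":[15,15,15,15]}'
python3 -m inch '{"translation":[[0,0,0.025],[0,0,0.025]],"rot":[[0,0,0],[0,0,0]],"grip":[15,15]}'
```

```text
time_s: 35.65
position: [0.5369, 0.0997, 0.2639]
tcp_rot: [-0.196, 0.684, -0.676, 0.194]
ft_force: [-0.2, 0.3, -1.2]
gripper_width: 0.25
gripper_force: 40.7
time_s: 35.9
position: [0.5379, 0.0999, 0.2633]
tcp_rot: [-0.196, 0.684, -0.676, 0.194]
ft_force: [-4.2, 0.4, 4.4]
gripper_width: 0.25
gripper_force: 41.9
```

```bash

python3 -m inch '{"translation":[[0,0,0],[0,0,0],[0,0,0],[0,0,0],[0,0,0]],"rot":[[0,0,0],[0,0,0],[0,0,0],[0,0,0],[0,0,0]],"grip":[26,34,45,60,60]}' >/dev/null
python3 -m inch '{"translation":[[0,0,-0.4],[0,0,-0.9],[0,0,-0.9]],"rot":[[0,0,0],[0,0,0],[0,0,0]],"grip":[60,60,60]}' >/dev/null
python3 -m inch '{"translation":[[0,0,-0.5],[0,0,-1],[0,0,-1]],"rot":[[0,0,0],[0,0,0],[0,0,0]],"grip":[60,80,80]}'
python3 - <<'E'
from h import *
d=ctrl.get_image("scene");d2=ctrl.get_image("top")
import pickle;pickle.dump((d,d2),open("im1.pkl","wb"))
a=cv2.resize(d["image"][165:245,125:205],(400,400),interpolation=cv2.INTER_CUBIC)
b=cv2.resize(d2["image"][175:255,375:455],(400,400),interpolation=cv2.INTER_CUBIC)
c=cv2.resize(d["image"][190:280,180:400],(400,164),interpolation=cv2.INTER_CUBIC)
e=cv2.resize(d2["image"][130:220,165:385],(400,164),interpolation=cv2.INTER_CUBIC)
cv2.imwrite("pics/r1.png",np.vstack([np.hstack([a,b]),np.hstack([c,e])]))
E
```

```text
time_s: 37.28
position: [0.4579, 0.099, 0.3936]
tcp_rot: [-0.198, 0.683, -0.675, 0.195]
ft_force: [-0.0, -0.6, 0.6]
gripper_width: 0.94
gripper_force: 0.0
```

View pics/r1.png

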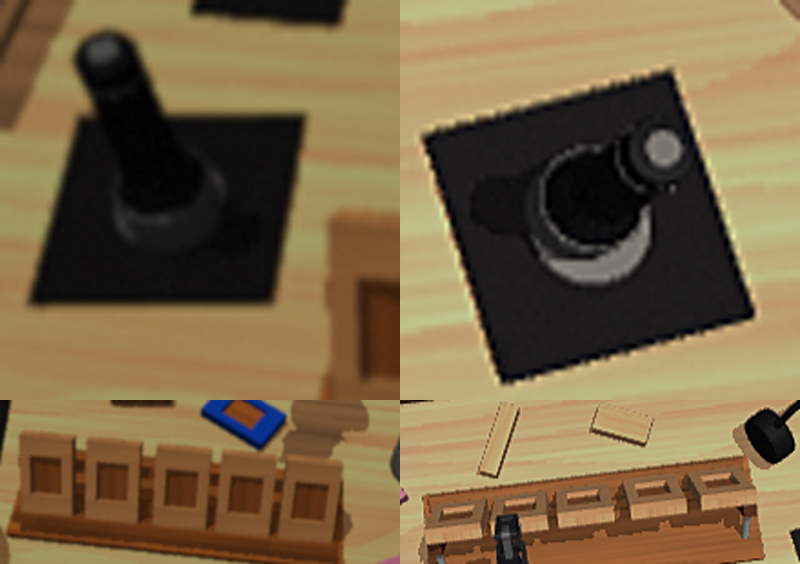

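```bash
cat > rd.py <<'E'
from h import *
import pickle
d,d2=pickle.load(open("im1.pkl","rb"))
A=onz(d2,(375+262.5/5,175+149/5),.163);B=onz(d,(125+105/5,165+52/5),.163);print("top",A.round(4),B.round(4))
C=[onz(d2,(375+(u-400)/5,175+v/5),.006) for u,v in((423,132),(672,70),(755,316),(502,383))]
D=[onz(d,(125+u/5,165+v/5),.006) for u,v in((80,115),(305,116),(275,301),(30,303))]
print("pad",np.mean(C,0).round(4),np.mean(D,0).round(4),np.array(C).round(3).tolist(),np.array(D).round(3).tolist())
for (u,v) in ((527-400,219),(653-400,219)):print("foot",onz(d2,(375+u/5,175+v/5),.03).round(4))
def ring(x,y,z,r,n=12):
    t=np.linspace(0,2*np.pi,n,False);return np.c_[x+r*np.cos(t),y+r*np.sin(t),np.full(n,z)]
# overlay for model check
M=(A+B)/2
for dd,(x0,y0),off in((d2,(375,175),"t"),(d,(125,165),"s")):
    q=(proj(dd,np.vstack([ring(M[0],M[1],.006,.03,4),ring(M[0],M[1],.04,.03,4),ring(M[0],M[1],.163,.018,4)]))-[x0,y0])*5
    print(off,q.round(0).astype(int).tolist())
E
python3 rd.py
```

```text
top [ 0.5325 -0.3893  0.163 ] [ 0.5366 -0.3836  0.163 ]
pad [ 0.5246 -0.3957  0.006 ] [ 0.5278 -0.3898  0.006 ] [[0.589, -0.312, 0.006], [0.608, -0.46, 0.006], [0.461, -0.479, 0.006], [0.441, -0.332, 0.006]] [[0.464, -0.474, 0.006], [0.447, -0.327, 0.006], [0.59, -0.305, 0.006], [0.61, -0.453, 0.006]]
foot [ 0.5274 -0.3548  0.03  ]
foot [ 0.519  -0.4244  0.03  ]
t [[159, 157], [117, 215], [178, 260], [221, 202], [176, 144], [132, 202], [196, 249], [239, 190], [249, 111], [221, 150], [263, 181], [291, 142]]
s [[160, 253], [221, 219], [190, 177], [129, 210], [144, 221], [208, 186], [176, 144], [113, 177], [90, 73], [132, 52], [112, 25], [71, 46]]
```

```bash
cat > rdr.py <<'E'
from plan import *
PADZ=.006
def frame(up,a,al,s,g):
    z=np.cos(al)*a-np.sin(al)*up;y=s*np.cross(up,a);y/=np.linalg.norm(y)
    M=np.eye(4);M[:3,:3]=np.array([np.cross(y,z),y,z]).T;M[:3,3]=g-.155*z;return M
def pick(xy,psi,al,s,h=.115,lift=0,back=0):
    up=np.array([0,0,1.]);a=np.array([np.cos(psi),np.sin(psi),0])
    M=frame(up,a,al,s,np.r_[xy,PADZ+h+lift]);M[:3,3]-=back*M[:3,2];return M
def read(i,al,s,rho=0,h=.115,dist=.103,extra=0):
    n=Rz.apply(N);a=Rz.apply(-U*np.cos(rho)+np.array([0,1,0])*np.sin(rho))
    m=w(p,O+.063*U+(.011-.0018)*N+[0,p[3+i],0])
    return frame(n,a,al,s,m+(dist+h+extra)*n)
def best(T):
    b=None
    for q1 in(-.9,-.3,.3):
     for q4 in(-.6,.6,1.6):
      for q6 in(-2,0,2):
        q,e=ik(T,k,sg,np.array([q1,.6,1.6,q4,.9,q6]))
        if b is None or e<b[1]-1e-6:b=(q,e)
    return "ok "+str(b[0].round(2).tolist()) if b[1]<1e-3 else "-- %.2f"%b[1]
if __name__=="__main__":
    xy=np.array([.5345,-.3865])
    for s in(1,-1):
      for al in(30,45):
        for psi in(-60,-36,-10):print("pick",s,al,psi,best(pick(xy,np.radians(psi),np.radians(al),s)),best(pick(xy,np.radians(psi),np.radians(al),s,back=.08)))
        for i in range(4):
            print("read",s,al,"dcba"[i],best(read(i,np.radians(al),s)))
E
python3 rdr.py
```

```text
pick 1 30 -60 ok [-0.48, 0.45, 2.18, 4.01, 0.66, 1.13] ok [-0.38, 0.28, 2.3, 4.18, 0.67, 1.02]
pick 1 30 -36 ok [-0.73, 0.41, 2.26, 2.98, 0.58, 1.66] ok [-0.76, 0.21, 2.42, 2.92, 0.54, 1.69]
pick 1 30 -10 ok [-0.98, 0.46, 2.17, 1.98, 0.75, 2.12] ok [-1.11, 0.29, 2.29, 1.81, 0.8, 2.21]
read 1 30 d ok [-0.28, 0.78, 1.01, 0.01, 1.31, -1.87]
read 1 30 c ok [-0.17, 0.74, 1.08, 0.01, 1.28, -1.75]
read 1 30 b ok [-0.05, 0.73, 1.1, 0.0, 1.27, -1.63]
read 1 30 a ok [0.07, 0.74, 1.08, -0.0, 1.28, -1.51]
pick 1 45 -60 -- 0.02 -- 0.02
pick 1 45 -36 ok [-0.72, 0.32, 2.16, 2.65, 0.14, 1.99] ok [-0.74, 0.11, 2.27, 1.78, 0.08, 2.85]
pick 1 45 -10 ok [-0.91, 0.37, 2.09, 1.49, 0.5, 2.66] ok [-1.0, 0.18, 2.18, 1.28, 0.57, 2.84]
read 1 45 d ok [-0.26, 0.98, 0.69, -0.06, 1.69, -1.84]
read 1 45 c ok [-0.15, 0.93, 0.77, -0.04, 1.66, -1.74]
read 1 45 b ok [-0.04, 0.92, 0.8, -0.01, 1.65, -1.62]
read 1 45 a ok [0.07, 0.93, 0.78, 0.01, 1.66, -1.51]
pick -1 30 -60 ok [-0.48, 0.45, 2.18, 4.01, 0.66, -2.01] ok [-0.38, 0.28, 2.3, 4.18, 0.67, -2.12]
pick -1 30 -36 ok [-0.73, 0.41, 2.26, 2.98, 0.58, -1.48] ok [-0.76, 0.21, 2.42, 2.92, 0.54, -1.45]
pick -1 30 -10 ok [-0.98, 0.46, 2.17, 1.98, 0.75, -1.02] ok [-1.11, 0.29, 2.29, 1.81, 0.8, -0.93]
read -1 30 d ok [-0.28, 0.78, 1.01, 0.01, 1.31, 1.27]
read -1 30 c ok [-0.17, 0.74, 1.08, 0.01, 1.28, 1.39]
read -1 30 b ok [-0.05, 0.73, 1.1, 0.0, 1.27, 1.51]
read -1 30 a ok [0.07, 0.74, 1.08, -0.0, 1.28, 1.63]
pick -1 45 -60 -- 0.02 -- 0.04
pick -1 45 -36 ok [-0.72, 0.32, 2.16, 2.65, 0.14, -1.15] ok [-0.74, 0.11, 2.27, 1.78, 0.08, -0.29]
pick -1 45 -10 ok [-0.91, 0.37, 2.09, 1.49, 0.5, -0.48] ok [-1.0, 0.18, 2.18, 1.28, 0.57, -0.31]
read -1 45 d ok [-0.26, 0.98, 0.69, -0.06, 1.69, 1.3]
read -1 45 c ok [-0.15, 0.93, 0.77, -0.04, 1.66, 1.41]
read -1 45 b ok [-0.04, 0.92, 0.8, -0.01, 1.65, 1.52]
read -1 45 a ok [0.07, 0.93, 0.78, 0.01, 1.66, 1.63]
```

```bash
python3 - <<'E'
from rdr import *
print(ctrl.get_obs()['joint_pos'].round(2))
xy=np.array([.5345,-.3865])
plan([pick(xy,np.radians(-10),np.radians(45),-1,h=.12,back=.1)])
E
```

```text
[ 0.14 -0.12  2.18 -0.14  0.53 -2.92]
t [0.943, 0.28, 0.033] r [0.009, 0.028, -0.15] rows>= 2 q [0.07, -0.13, 2.27, -0.4, 0.43, -2.94] e0.050
t [0.849, 0.494, 0.067] r [0.009, 0.028, -0.15] rows>= 2 q [-0.09, -0.09, 2.36, -0.76, 0.21, -2.94] e0.087
t [0.707, 0.679, 0.093] r [0.009, 0.028, -0.15] rows>= 2 q [-0.31, -0.05, 2.39, -1.16, 0.05, -2.94] e0.096
t [0.524, 0.827, 0.109] r [0.009, 0.028, -0.15] rows>= 2 q [-0.34, -0.04, 2.38, -1.19, 0.05, -2.94] e0.156
t [0.311, 0.927, 0.115] r [0.009, 0.028, -0.15] rows>= 2 q [-0.36, -0.02, 2.35, -1.19, 0.05, -2.94] e0.264
t [0.081, 0.975, 0.11] r [0.009, 0.028, -0.15] rows>= 2 q [-0.4, 0.01, 2.31, -1.19, 0.05, -2.94] e0.381
--
```

```bash
cat >> rdr.py <<'E'
def jplan(T,seed,n,q=None):
    qc=ctrl.get_obs()["joint_pos"] if q is None else q;qt,e=ik(T,k,sg,np.array(seed));print("target",qt.round(2),e)
    P=fk(qc,k,sg)
    for i in range(n):
        G=fk(qc+(qt-qc)*(i+1)/n,k,sg);S=np.linalg.inv(P)@G;a=R.from_matrix(S[:3,:3]).as_rotvec()
        print("t",(S[:3,3]/.08).round(3).tolist(),"r",(a/np.pi*2).round(3).tolist(),"rows",int(max(np.ceil(np.linalg.norm(S[:3,3])/.06),np.ceil(np.degrees(np.linalg.norm(a))/10.6))),"pos",G[:3,3].round(3),"tip",(G@[0,0,.17,1])[:3].round(3));P=G
    return qt
E
python3 - <<'E'
from rdr import *
xy=np.array([.5345,-.3865])
jplan(pick(xy,np.radians(-10),np.radians(45),-1,h=.12,back=.1),[-1,.18,2.18,1.28,.57,-.31],6)
E
```

```text
target [-1.02  0.13  2.19  1.21  0.6  -0.24] 3.6112817452987124e-10
t [0.923, 0.03, 0.295] r [-0.039, 0.006, 0.512] rows 5 pos [0.469 0.025 0.37 ] tip [0.55  0.029 0.22 ]
t [0.726, -0.604, 0.185] r [-0.021, 0.001, 0.517] rows 5 pos [ 0.47  -0.05   0.352] tip [ 0.549 -0.041  0.201]
t [0.155, -0.961, 0.063] r [-0.022, -0.015, 0.518] rows 5 pos [ 0.461 -0.126  0.337] tip [ 0.545 -0.114  0.19 ]
t [-0.527, -0.859, -0.064] r [-0.043, -0.023, 0.517] rows 5 pos [ 0.44  -0.203  0.325] tip [ 0.535 -0.193  0.184]
t [-0.992, -0.326, -0.189] r [-0.073, -0.006, 0.512] rows 5 pos [ 0.406 -0.28   0.315] tip [ 0.514 -0.281  0.183]
t [-1.007, 0.404, -0.304] r [-0.09, 0.036, 0.506] rows 5 pos [ 0.357 -0.355  0.306] tip [ 0.475 -0.376  0.186]
```

```bash

python3 -m inch '{"translation":[[0.4,0.02,0.1],[0.923,0.03,0.295],[0.923,0.03,0.295],[0.923,0.03,0.295],[0.923,0.03,0.295]],"rot":[[-0.039,0.006,0.512],[-0.039,0.006,0.512],[-0.039,0.006,0.512],[-0.039,0.006,0.512],[-0.039,0.006,0.512]],"grip":[80,80,80,80,80]}' >/dev/null
python3 -m inch '{"translation":[[0.4,-0.3,0.1],[0.726,-0.604,0.185],[0.726,-0.604,0.185],[0.726,-0.604,0.185],[0.726,-0.604,0.185]],"rot":[[-0.021,0.001,0.517],[-0.021,0.001,0.517],[-0.021,0.001,0.517],[-0.021,0.001,0.517],[-0.021,0.001,0.517]],"grip":[80,80,80,80,80]}' >/dev/null
python3 -m inch '{"translation":[[0.1,-0.5,0.03],[0.155,-0.961,0.063],[0.155,-0.961,0.063],[0.155,-0.961,0.063],[0.155,-0.961,0.063]],"rot":[[-0.022,-0.015,0.518],[-0.022,-0.015,0.518],[-0.022,-0.015,0.518],[-0.022,-0.015,0.518],[-0.022,-0.015,0.518]],"grip":[80,80,80,80,80]}' >/dev/null
python3 -m inch '{"translation":[[-0.3,-0.4,-0.03],[-0.527,-0.859,-0.064],[-0.527,-0.859,-0.064],[-0.527,-0.859,-0.064],[-0.527,-0.859,-0.064]],"rot":[[-0.043,-0.023,0.517],[-0.043,-0.023,0.517],[-0.043,-0.023,0.517],[-0.043,-0.023,0.517],[-0.043,-0.023,0.517]],"grip":[80,80,80,80,80]}'
python3 - <<'E'
from rdr import *
print(ctrl.get_obs()['joint_pos'].round(2))
xy=np.array([.5345,-.3865])
jplan(pick(xy,np.radians(-10),np.radians(45),-1,h=.12,back=.1),[-1,.18,2.18,1.28,.57,-.31],2)
E
```

```text
time_s: 39.88
position: [0.4398, -0.2033, 0.3225]
tcp_rot: [0.175, 0.704, 0.647, 0.235]
ft_force: [-0.4, 0.5, 0.3]
gripper_width: 0.935
gripper_force: 0.0
[-0.64  0.05  2.19  0.76  0.58 -1.13]
target [-1.02  0.13  2.19  1.21  0.6  -0.24] 3.6112817452987124e-10
t [-0.99, -0.313, -0.199] r [-0.074, -0.006, 0.511] rows 5 pos [ 0.406 -0.28   0.314] tip [ 0.514 -0.281  0.182]
t [-0.997, 0.412, -0.313] r [-0.09, 0.037, 0.504] rows 5 pos [ 0.357 -0.355  0.306] tip [ 0.475 -0.376  0.186]
```

```bash

python3 -m inch '{"translation":[[-0.5,-0.2,-0.1],[-0.99,-0.313,-0.2],[-0.99,-0.313,-0.2],[-0.99,-0.313,-0.2],[-0.99,-0.313,-0.2]],"rot":[[-0.074,-0.006,0.511],[-0.074,-0.006,0.511],[-0.074,-0.006,0.511],[-0.074,-0.006,0.511],[-0.074,-0.006,0.511]],"grip":[80,80,80,80,80]}' >/dev/null
python3 -m inch '{"translation":[[-0.5,0.2,-0.1],[-0.997,0.412,-0.313],[-0.997,0.412,-0.313],[-0.997,0.412,-0.313],[-0.997,0.412,-0.313],[-0.997,0.412,-0.313],[-0.997,0.412,-0.313]],"rot":[[-0.09,0.037,0.504],[-0.09,0.037,0.504],[-0.09,0.037,0.504],[-0.09,0.037,0.504],[-0.09,0.037,0.504],[-0.09,0.037,0.504],[-0.09,0.037,0.504]],"grip":[80,80,80,80,80,80,80]}'
python3 - <<'E'
from rdr import *
xy=np.array([.5345,-.3865])
plan([pick(xy,np.radians(-10),np.radians(45),-1,h=.12)])
d=ctrl.get_image('wrist');d2=ctrl.get_image('top')
cv2.imwrite('pics/w5.png',np.hstack([cv2.resize(d['image'],(400,300)),cv2.resize(d2['image'][175:235,375:455],(400,300),interpolation=cv2.INTER_CUBIC)]))
print((proj(d,np.array([[*xy,.163],[*xy,.126],[*xy,.06]]))*400/560).round(0).tolist())
T=cur();print((proj(d,np.array([(T@[0,y,.165,1])[:3] for y in (-.03,0,.03)]))*400/560).round(0).tolist(), d['cam_to_world'].round(3).tolist())
E
```

```text
time_s: 41.38
position: [0.3579, -0.3552, 0.3079]
tcp_rot: [0.033, 0.92, -0.078, 0.382]
ft_force: [0.6, -0.5, -1.0]
gripper_width: 0.937
gripper_force: 0.0
t [-0.013, 0.002, 0.627] r [-0.001, -0.001, 0.001] rows>= 1 q [-0.96, 0.24, 2.15, 1.34, 0.54, -0.35] e0.000
t [-0.012, 0.001, 0.627] r [-0.001, -0.001, 0.001] rows>= 1 q [-0.91, 0.36, 2.09, 1.47, 0.5, -0.45] e0.000
--
[[199.0, 132.0], [198.0, 151.0], [198.0, 174.0]]
[[152.0, 189.0], [198.0, 189.0], [244.0, 189.0]] [[-0.17, -0.861, 0.479, 0.427], [-0.985, 0.148, -0.084, -0.367], [0.002, -0.486, -0.874, 0.336], [0.0, 0.0, 0.0, 1.0]]
```

View pics/w5.png

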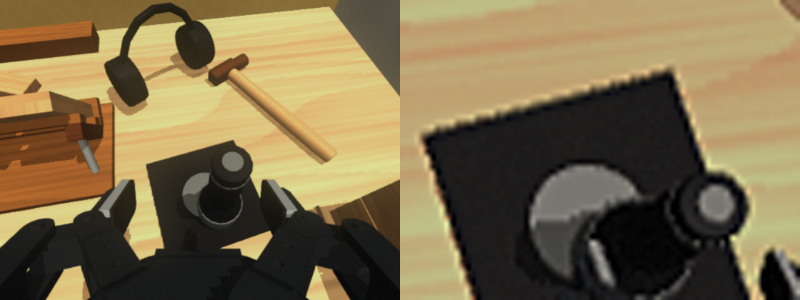

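```bash
cat > r2.py <<'E'
from rdr import *
d=ctrl.get_image('wrist');d2=ctrl.get_image('top');ds=ctrl.get_image('scene')
A=onz(d2,(438,215.6),.163)
B=onz(d,(233*1.4,163*1.4),.163)
print("top",A,"wrist",B)
print("disc centre", onz(d2,(375+(585-400)/5,175+213/5),.006), "wrist-disc",onz(d,(195*1.4,195*1.4),.006))
xy=(A+[.002,.003,0])[:2];T=cur()
print("in tool",(np.linalg.inv(T)@[*xy,.126,1]).round(3),(np.linalg.inv(T)@[*xy,.163,1]).round(3))
plan([pick(xy,np.radians(-10),np.radians(45),-1,h=.12,back=.1)])
E
python3 r2.py
```

```text
top [ 0.50221051 -0.41008719  0.163     ] wrist [ 0.50006916 -0.40981242  0.163     ]
disc centre [ 0.53088703 -0.39516308  0.006     ] wrist-disc [ 0.52473938 -0.38034041  0.006     ]
in tool [-0.022  0.026  0.237  1.   ] [0.004 0.026 0.211 1.   ]
t [-0.267, 0.319, -0.22] r [-0.001, -0.003, 0.003] rows>= 1 q [-1.11, 0.12, 2.19, 1.18, 0.66, -0.28] e0.000
--
```

```bash

python3 -m inch '{"translation":[[-0.267,0.319,-0.22],[-0.267,0.319,-0.22],[-0.267,0.319,-0.22],[-0.267,0.319,-0.22]],"rot":[[0,-0.003,0.003],[0,-0.003,0.003],[0,-0.003,0.003],[0,-0.003,0.003]],"grip":[80,80,80,80]}'
python3 - <<'E'
from rdr import *
d=ctrl.get_image('wrist');d2=ctrl.get_image('top')
cv2.imwrite('pics/w6.png',np.hstack([cv2.resize(d['image'][140:350,140:420],(400,300)),cv2.resize(d2['image'][175:235,375:455],(400,300),interpolation=cv2.INTER_CUBIC)]))
xy=np.array([.5025,-.4085])
plan([pick(xy,np.radians(-10),np.radians(45),-1,h=.12)])
print(((proj(d,np.array([[*xy,.163],[*xy,.126]]))-[140,140])*400/280).round(0).tolist())
T=cur();print(((proj(d,np.array([(T@[0,y,.165,1])[:3] for y in (-.03,0,.03)]))-140)*400/280).round(0).tolist())
E
```

```text
time_s: 42.12
position: [0.327, -0.3753, 0.3065]
tcp_rot: [0.032, 0.92, -0.08, 0.381]
ft_force: [0.1, 0.2, -1.0]
gripper_width: 0.938
gripper_force: 0.0
t [-0.008, 0.015, 0.618] r [-0.001, 0.0, -0.0] rows>= 1 q [-1.05, 0.24, 2.15, 1.3, 0.6, -0.38] e0.000
t [-0.008, 0.014, 0.618] r [-0.001, 0.0, -0.0] rows>= 1 q [-0.99, 0.35, 2.1, 1.42, 0.55, -0.47] e0.000
--
[[202.0, 62.0], [201.0, 100.0]]
[[104.0, 179.0], [196.0, 179.0], [287.0, 179.0]]
```

View pics/w6.png

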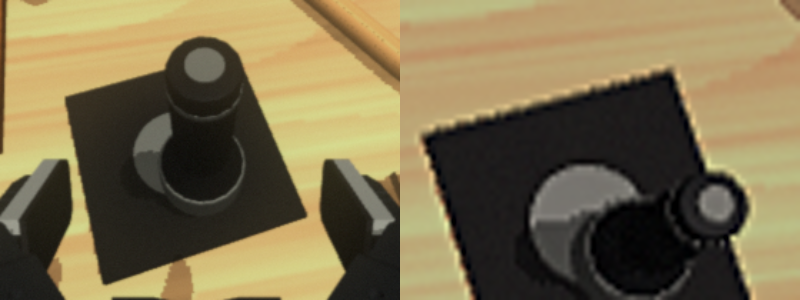

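```bash
python3 - <<'E'
from rdr import *
d=ctrl.get_image('wrist')
C=np.array([onz(d,(140+u*.7,140+v*.7),.006) for u,v in((65,97),(238,66),(305,214),(103,284))]);print(C.round(4).tolist(),C.mean(0),(C[0]+C[2])/2,(C[1]+C[3])/2)
E
python3 -m inch '{"translation":[[-0.008,0.02,0.31],[-0.008,0.02,0.618]],"rot":[[0,0,0],[0,0,0]],"grip":[80,80]}'
python3 -m inch '{"translation":[[-0.008,0.019,0.31],[-0.008,0.019,0.618],[-0.008,0.019,0.618],[-0.008,0.019,0.618]],"rot":[[0,0,0],[0,0,0],[0,0,0],[0,0,0]],"grip":[80,80,80,80]}'
python3 -m inch '{"translation":[[0,0,0],[0,0,0],[0,0,0],[0,0,0],[0,0,0],[0,0,0]],"rot":[[0,0,0],[0,0,0],[0,0,0],[0,0,0],[0,0,0],[0,0,0]],"grip":[60,48,40,32,30,30]}' 80
python3 -c "
from rdr import *
plan([pick(np.array([.5025,-.4085]),np.radians(-10),np.radians(45),-1,h=.12)])"
```

```text
[[0.5857, -0.312, 0.006], [0.5903, -0.4575, 0.006], [0.4605, -0.4778, 0.006], [0.4392, -0.3319, 0.006]] [ 0.51893352 -0.39480838  0.006     ] [ 0.52312676 -0.39489861  0.006     ] [ 0.51474028 -0.39471815  0.006     ]
time_s: 42.52
position: [0.361, -0.3834, 0.271]
tcp_rot: [0.033, 0.92, -0.08, 0.381]
ft_force: [-0.6, -0.3, 0.3]
gripper_width: 0.935
gripper_force: 0.0
time_s: 43.02
position: [0.394, -0.3905, 0.2358]
tcp_rot: [0.033, 0.92, -0.08, 0.381]
ft_force: [-0.7, 0.2, 0.7]
gripper_width: 0.941
gripper_force: 0.0
time_s: 43.78
position: [0.3942, -0.3909, 0.2362]
tcp_rot: [0.033, 0.92, -0.081, 0.382]
ft_force: [-0.8, 0.4, 5.0]
gripper_width: 0.4
gripper_force: 79.2
t [-0.004, -0.019, 0.006] r [-0.001, -0.001, -0.0] rows>= 1 q [-0.99, 0.35, 2.1, 1.42, 0.55, -0.47] e0.000
--
```

```bash
cat > r3.py <<'E'
from rdr import *
al=np.radians(45)
T=cur();L=T.copy();L[2,3]+=.24
plan([L])
q,e=ik(L,k,sg,ctrl.get_obs()["joint_pos"]);print(q.round(2),e)
qt=jplan(read(3,al,-1,h=.12,extra=.1),[.07,.8,.8,.01,1.66,1.6],9,q)
G=np.linalg.inv(frame(np.array([0,0,1.]),np.array([1.,0,0]),al,-1,np.zeros(3)+[0,0,.12]))  # window frame offset in tool
for f in np.linspace(0,1,10):
    M=fk(q+(qt-q)*f,k,sg)@G;print(M[:3,3].round(3),M[:3,2].round(2))
E
python3 r3.py
```

```text
t [0.708, -0.001, -0.706] r [-0.0, -0.0, 0.0] rows>= 2 q [-1.0, 0.2, 2.08, 1.16, 0.6, -0.16] e0.000
t [0.708, -0.001, -0.706] r [-0.0, -0.0, 0.0] rows>= 2 q [-1.0, 0.08, 2.02, 0.95, 0.69, 0.09] e0.000
t [0.708, -0.001, -0.706] r [-0.0, -0.0, 0.0] rows>= 2 q [-1.0, -0.02, 1.94, 0.81, 0.8, 0.29] e0.000
--
[-1.   -0.02  1.94  0.81  0.8   0.29] 1.0029002938444487e-08
target [0.06 1.27 0.05 0.01 2.04 1.63] 0.010807308496912521
t [0.984, -0.148, 0.583] r [0.096, -0.046, -0.019] rows 2 pos [ 0.484 -0.395  0.499] tip [ 0.596 -0.389  0.372]
t [0.933, -0.225, 0.628] r [0.077, -0.065, -0.016] rows 2 pos [ 0.573 -0.382  0.512] tip [ 0.672 -0.354  0.377]
t [0.893, -0.313, 0.655] r [0.056, -0.079, -0.012] rows 2 pos [ 0.661 -0.353  0.516] tip [ 0.741 -0.31   0.372]
t [0.857, -0.422, 0.664] r [0.031, -0.088, -0.007] rows 2 pos [ 0.742 -0.308  0.512] tip [ 0.8   -0.257  0.36 ]
t [0.811, -0.557, 0.655] r [0.007, -0.091, 0.001] rows 2 pos [ 0.814 -0.248  0.501] tip [ 0.848 -0.197  0.342]
t [0.736, -0.717, 0.628] r [-0.017, -0.087, 0.009] rows 2 pos [ 0.873 -0.174  0.484] tip [ 0.885 -0.129  0.32 ]
t [0.615, -0.89, 0.585] r [-0.037, -0.079, 0.019] rows 2 pos [ 0.916 -0.088  0.462] tip [ 0.909 -0.055  0.295]
t [0.431, -1.055, 0.529] r [-0.054, -0.066, 0.029] rows 2 pos [0.941 0.006 0.436] tip [0.917 0.023 0.269]
t [0.178, -1.184, 0.468] r [-0.066, -0.05, 0.04] rows 2 pos [0.944 0.105 0.408] tip [0.907 0.104 0.242]
[ 0.502 -0.41   0.247] [-0. -0.  1.]
[ 0.579 -0.378  0.264] [ 0.06 -0.09  0.99]
[ 0.644 -0.338  0.272] [ 0.16 -0.16  0.97]
[ 0.699 -0.291  0.272] [ 0.29 -0.19  0.94]
[ 0.744 -0.239  0.267] [ 0.42 -0.19  0.89]
[ 0.78  -0.182  0.257] [ 0.54 -0.16  0.82]
[ 0.806 -0.119  0.244] [ 0.65 -0.12  0.75]
[ 0.821 -0.05   0.229] [ 0.74 -0.07  0.67]
[0.823 0.025 0.212] [ 0.8  -0.02  0.6 ]
[0.81  0.103 0.192] [0.84 0.01 0.54]
```

```bash
sed -i 's/extra=.1)/extra=.03)/; s/,9,q)/,11,q)/' r3.py
python3 -m inch '{"translation":[[0.4,0,-0.4],[0.708,0,-0.706]],"rot":[[0,0,0],[0,0,0]],"grip":[30,30]}'
python3 -m inch '{"translation":[[0.4,0,-0.4],[0.708,0,-0.706]],"rot":[[0,0,0],[0,0,0]],"grip":[30,30]}'
python3 -m inch '{"translation":[[0.4,0,-0.4],[0.708,0,-0.706],[0.708,0,-0.706],[0.708,0,-0.706]],"rot":[[0,0,0],[0,0,0],[0,0,0],[0,0,0]],"grip":[30,30,30,30]}'
sed -i 's/+=.24/+=.0/' r3.py; python3 r3.py
```

```text
time_s: 44.02
position: [0.3936, -0.3903, 0.315]
tcp_rot: [0.032, 0.921, -0.081, 0.38]
ft_force: [0.3, 0.1, -1.4]
gripper_width: 0.397
gripper_force: 80.7
time_s: 44.28
position: [0.3939, -0.3905, 0.3959]
tcp_rot: [0.033, 0.921, -0.081, 0.38]
ft_force: [1.2, -0.3, -2.7]
gripper_width: 0.403
gripper_force: 80.7
time_s: 44.78
position: [0.3938, -0.3903, 0.4726]
tcp_rot: [0.031, 0.921, -0.081, 0.379]
ft_force: [-0.9, -0.5, -2.9]
gripper_width: 0.399
gripper_force: 80.7
t [0.0, 0.0, -0.0] r [-0.0, 0.0, 0.0] rows>= 1 q [-1.0, -0.01, 1.95, 0.81, 0.8, 0.29] e0.000
--
[-1.   -0.01  1.95  0.81  0.8   0.29] 3.011361072509227e-16
target [0.07 1.01 0.6  0.01 1.76 1.63] 9.655880759291474e-10
t [0.59, -0.227, 0.462] r [0.073, -0.041, -0.008] rows 2 pos [ 0.456 -0.383  0.48 ] tip [ 0.568 -0.382  0.352]
t [0.576, -0.262, 0.485] r [0.062, -0.052, -0.007] rows 2 pos [ 0.517 -0.367  0.482] tip [ 0.62  -0.349  0.348]
t [0.568, -0.302, 0.5] r [0.049, -0.061, -0.006] rows 2 pos [ 0.578 -0.344  0.482] tip [ 0.667 -0.311  0.34 ]
t [0.564, -0.349, 0.507] r [0.035, -0.068, -0.004] rows 2 pos [ 0.637 -0.312  0
[... 510 characters left out ...]
 -0.06, 0.012] rows 2 pos [ 0.859 -0.043  0.412] tip [ 0.844 -0.014  0.246]
t [0.355, -0.83, 0.359] r [-0.049, -0.051, 0.017] rows 2 pos [0.882 0.029 0.394] tip [0.854 0.044 0.227]
t [0.243, -0.914, 0.305] r [-0.058, -0.04, 0.023] rows 2 pos [0.895 0.105 0.373] tip [0.857 0.105 0.208]
[ 0.501 -0.408  0.242] [ 0. -0.  1.]
[ 0.561 -0.364  0.244] [ 0.07 -0.1   0.99]
[ 0.612 -0.314  0.241] [ 0.18 -0.17  0.97]
[ 0.653 -0.262  0.235] [ 0.3  -0.21  0.93]
[ 0.687 -0.208  0.226] [ 0.43 -0.21  0.88]
[ 0.714 -0.151  0.215] [ 0.55 -0.19  0.81]
[ 0.735 -0.092  0.202] [ 0.66 -0.15  0.74]
[ 0.75  -0.031  0.189] [ 0.74 -0.1   0.66]
[0.758 0.035 0.174] [ 0.8  -0.04  0.59]
[0.758 0.103 0.159] [0.85 0.01 0.53]
```

```bash

python3 -m inch '{"translation":[[0.3,-0.11,0.23],[0.59,-0.227,0.462]],"rot":[[0.036,-0.02,-0.004],[0.073,-0.041,-0.008]],"grip":[30,30]}' >/dev/null
python3 -m inch '{"translation":[[0.29,-0.13,0.24],[0.576,-0.262,0.485]],"rot":[[0.031,-0.026,-0.003],[0.062,-0.052,-0.007]],"grip":[30,30]}' >/dev/null
python3 -m inch '{"translation":[[0.28,-0.15,0.25],[0.568,-0.302,0.5]],"rot":[[0.025,-0.03,-0.003],[0.049,-0.061,-0.006]],"grip":[30,30]}' >/dev/null
python3 -m inch '{"translation":[[0.28,-0.175,0.25],[0.564,-0.349,0.507]],"rot":[[0.017,-0.034,-0.002],[0.035,-0.068,-0.004]],"grip":[30,30]}' >/dev/null
python3 -m inch '{"translation":[[0.28,-0.2,0.25],[0.559,-0.406,0.506]],"rot":[[0.01,-0.035,-0.001],[0.02,-0.071,-0.002]],"grip":[30,30]}' >/dev/null
python3 -m inch '{"translation":[[0.275,-0.24,0.25],[0.55,-0.475,0.495],[0.55,-0.475,0.495]],"rot":[[0.003,-0.036,0],[0.005,-0.073,0],[0.005,-0.073,0]],"grip":[30,30,30]}'
sed -i 's/,11,q)/,4,q)/' r3.py; python3 r3.py
```

```text
time_s: 46.4
position: [0.7454, -0.2236, 0.456]
tcp_rot: [-0.147, 0.983, 0.028, 0.11]
ft_force: [-0.0, -0.5, -3.0]
gripper_width: 0.401
gripper_force: 80.4
t [-0.0, -0.0, 0.0] r [-0.0, 0.0, -0.0] rows>= 1 q [-0.41, 0.55, 1.21, 0.37, 1.32, 1.02] e0.000
--
[-0.41  0.55  1.21  0.37  1.32  1.02] 2.538644886714072e-16
target [0.07 1.01 0.6  0.01 1.76 1.63] 9.655880759291474e-10
t [0.647, -0.705, 0.59] r [-0.015, -0.088, 0.005] rows 2 pos [ 0.801 -0.155  0.44 ] tip [ 0.813 -0.109  0.276]
t [0.585, -0.843, 0.541] r [-0.037, -0.08, 0.012] rows 2 pos [ 0.845 -0.076  0.42 ] tip [ 0.837 -0.041  0.254]
t [0.479, -0.986, 0.474] r [-0.056, -0.067, 0.019] rows 2 pos [0.877 0.011 0.398] tip [0.852 0.03  0.231]
t [0.32, -1.118, 0.394] r [-0.07, -0.051, 0.028] rows 2 pos [0.895 0.105 0.373] tip [0.857 0.105 0.208]
[ 0.712 -0.155  0.213] [ 0.54 -0.19  0.82]
[ 0.723 -0.129  0.208] [ 0.59 -0.18  0.79]
[ 0.732 -0.102  0.203] [ 0.64 -0.16  0.75]
[ 0.74  -0.075  0.197] [ 0.68 -0.13  0.72]
[ 0.747 -0.047  0.191] [ 0.72 -0.11  0.68]
[ 0.752 -0.018  0.185] [ 0.76 -0.09  0.65]
[0.756 0.011 0.179] [ 0.78 -0.06  0.62]
[0.758 0.041 0.172] [ 0.81 -0.04  0.59]
[0.759 0.072 0.166] [ 0.83 -0.01  0.56]
[0.758 0.103 0.159] [0.85 0.01 0.53]
```

```bash

python3 -m inch '{"translation":[[0.32,-0.35,0.3],[0.647,-0.705,0.59]],"rot":[[-0.007,-0.044,0.002],[-0.015,-0.088,0.005]],"grip":[30,30]}' >/dev/null
python3 -m inch '{"translation":[[0.29,-0.42,0.27],[0.585,-0.843,0.541]],"rot":[[-0.018,-0.04,0.006],[-0.037,-0.08,0.012]],"grip":[30,30]}' >/dev/null
python3 -m inch '{"translation":[[0.24,-0.49,0.24],[0.479,-0.986,0.474],[0.479,-0.986,0.474],[0.479,-0.986,0.474]],"rot":[[-0.028,-0.033,0.01],[-0.056,-0.067,0.019],[-0.056,-0.067,0.019],[-0.056,-0.067,0.019]],"grip":[30,30,30,30]}'
cat > r4.py <<'E'
import sys
from rdr import *
i=int(sys.argv[1]);ex=float(sys.argv[2]);plan([read(i,np.radians(45),-1,h=.12,extra=ex)])
E
python3 r4.py 3 0
```

```text
time_s: 47.4
position: [0.8772, 0.0073, 0.4009]
tcp_rot: [-0.055, 0.996, 0.02, -0.072]
ft_force: [-0.6, -0.4, -1.8]
gripper_width: 0.399
gripper_force: 80.3
t [0.019, -0.575, 0.339] r [-0.034, -0.027, 0.013] rows>= 1 q [0.01, 0.91, 0.76, 0.05, 1.65, 1.55] e0.000
t [0.021, -0.593, 0.306] r [-0.034, -0.027, 0.013] rows>= 1 q [0.07, 0.94, 0.75, 0.01, 1.67, 1.63] e0.000
--
```

```bash

python3 -m inch '{"translation":[[0.01,-0.29,0.17],[0.019,-0.575,0.339]],"rot":[[-0.017,-0.013,0.006],[-0.034,-0.027,0.013]],"grip":[30,30]}' >/dev/null
python3 -m inch '{"translation":[[0.01,-0.3,0.15],[0.021,-0.593,0.306],[0.021,-0.593,0.306],[0.021,-0.593,0.306],[0.021,-0.593,0.306]],"rot":[[-0.017,-0.013,0.006],[-0.034,-0.027,0.013],[-0.034,-0.027,0.013],[-0.034,-0.027,0.013],[-0.034,-0.027,0.013]],"grip":[30,30,30,30,30]}'
python3 r4.py 3 0
python3 - <<'E'
from rdr import *
al=np.radians(45)
G=np.linalg.inv(frame(np.array([0,0,1.]),np.array([1.,0,0]),al,-1,np.zeros(3)+[0,0,.12]))
M=cur()@G
for n in('scene','top'):
    d=ctrl.get_image(n);im=cv2.resize(d['image'],None,fx=4,fy=4,interpolation=cv2.INTER_CUBIC)
    t=np.linspace(0,2*np.pi,24,False)
    for r,z,c in((.03,0,(0,255,0)),(.03,.034,(255,255,0)),(.018,.157,(0,0,255))):
        P=np.array([(M@[r*np.cos(a),r*np.sin(a),z,1])[:3] for a in t])
        for q in proj(d,P):cv2.circle(im,tuple((q*4).astype(int)),2,c,-1)
    c=(proj(d,M[:3,3])[0]*4).astype(int);x0,y0=c-[200,250];s=im[max(y0,0):y0+500,max(x0,0):x0+400];
    cv2.imwrite(f'pics/_{n}.png',s);print(s.shape)
a,b=[cv2.resize(cv2.imread(f'pics/_{n}.png'),(400,500)) for n in('scene','top')]
cv2.imwrite('pics/c1.png',np.hstack([a,b]))
E
```

```text
time_s: 48.28
position: [0.8701, 0.1035, 0.3619]
tcp_rot: [0.0, 0.994, 0.005, -0.111]
ft_force: [0.5, 0.2, -1.2]
gripper_width: 0.398
gripper_force: 80.6
t [0.005, -0.014, 0.056] r [-0.001, -0.003, -0.002] rows>= 1 q [0.07, 0.94, 0.75, 0.01, 1.67, 1.63] e0.000
--
(500, 400, 3)
(500, 400, 3)
```

View pics/c1.png

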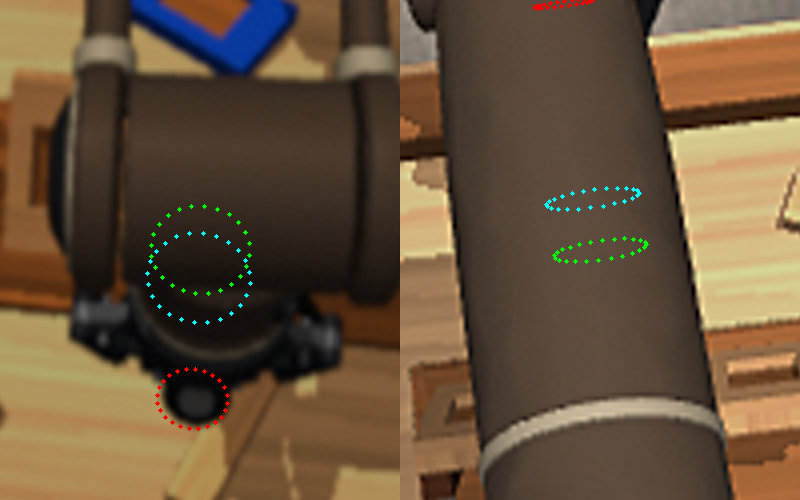

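```bash

python3 -m inch '{"translation":[[0.005,-0.014,0.056],[0.005,-0.014,0.056],[0.005,-0.014,0.056],[0.005,-0.014,0.056],[0.005,-0.014,0.056],[0.005,-0.014,0.056],[0.005,-0.014,0.056],[0.005,-0.014,0.056],[0.005,-0.014,0.056],[0.005,-0.014,0.056]],"rot":[[0,0,0],[0,0,0],[0,0,0],[0,0,0],[0,0,0],[0,0,0],[0,0,0],[0,0,0],[0,0,0],[0,0,0]],"grip":[30,30,30,30,30,30,30,30,30,30]}'
python3 r4.py 3 0
python3 -m inch '{"translation":[[0,0,0],[0,0,0],[0,0,0],[0,0,0],[0,0,0],[0,0,0],[0,0,0],[0,0,0],[0,0,0],[0,0,0]],"rot":[[0,0,0],[0,0,0],[0,0,0],[0,0,0],[0,0,0],[0,0,0],[0,0,0],[0,0,0],[0,0,0],[0,0,0]],"grip":[30,30,30,30,30,30,30,30,30,30]}' >/dev/null
python3 -m inch '{"translation":[[0,0,0],[0,0,0],[0,0,0],[0,0,0],[0,0,0],[0,0,0],[0,0,0],[0,0,0],[0,0,0],[0,0,0]],"rot":[[0,0,0],[0,0,0],[0,0,0],[0,0,0],[0,0,0],[0,0,0],[0,0,0],[0,0,0],[0,0,0],[0,0,0]],"grip":[30,30,30,30,30,30,30,30,30,30]}'
python3 r4.py 2 0
```

```text
time_s: 49.62
position: [0.8692, 0.1064, 0.3561]
tcp_rot: [0.0, 0.994, 0.006, -0.112]
ft_force: [-0.9, 0.1, -2.0]
gripper_width: 0.398
gripper_force: 80.6
t [-0.0, 0.022, -0.018] r [-0.001, -0.001, -0.001] rows>= 1 q [0.07, 0.94, 0.75, 0.01, 1.67, 1.63] e0.000
--
time_s: 52.12
position: [0.8692, 0.1064, 0.3561]
tcp_rot: [0.0, 0.994, 0.006, -0.112]
ft_force: [-0.2, 0.3, -2.6]
gripper_width: 0.396
gripper_force: 80.6
t [0.0, 0.627, -0.009] r [-0.0, -0.001, -0.0] rows>= 1 q [0.01, 0.93, 0.77, 0.0, 1.66, 1.57] e0.000
t [0.0, 0.627, -0.009] r [-0.0, -0.001, -0.0] rows>= 1 q [-0.04, 0.93, 0.78, -0.01, 1.66, 1.52] e0.000
--
```

```bash

python3 -m inch '{"translation":[[0,0.3,0],[0,0.627,-0.009]],"rot":[[0,0,0],[0,0,0]],"grip":[30,30]}' >/dev/null
python3 -m inch '{"translation":[[0,0.3,0],[0,0.627,-0.009],[0,0.627,-0.009],[0,0.627,-0.009],[0,0.627,-0.009],[0,0.627,-0.009]],"rot":[[0,0,0],[0,0,0],[0,0,0],[0,0,0],[0,0,0],[0,0,0]],"grip":[30,30,30,30,30,30]}'
python3 r4.py 2 0
python3 -m inch '{"translation":[[0,0,0],[0,0,0],[0,0,0],[0,0,0],[0,0,0],[0,0,0],[0,0,0],[0,0,0],[0,0,0],[0,0,0]],"rot":[[0,0,0],[0,0,0],[0,0,0],[0,0,0],[0,0,0],[0,0,0],[0,0,0],[0,0,0],[0,0,0],[0,0,0]],"grip":[30,30,30,30,30,30,30,30,30,30]}' >/dev/null
python3 -m inch '{"translation":[[0,0,0],[0,0,0],[0,0,0],[0,0,0],[0,0,0],[0,0,0],[0,0,0],[0,0,0],[0,0,0],[0,0,0]],"rot":[[0,0,0],[0,0,0],[0,0,0],[0,0,0],[0,0,0],[0,0,0],[0,0,0],[0,0,0],[0,0,0],[0,0,0]],"grip":[30,30,30,30,30,30,30,30,30,30]}'
python3 r4.py 1 0
```

```text
time_s: 53.12
position: [0.8706, 0.0075, 0.3574]
tcp_rot: [0.0, 0.994, 0.006, -0.112]
ft_force: [0.3, 0.3, -2.4]
gripper_width: 0.4
gripper_force: 80.7
t [0.0, 0.016, -0.001] r [-0.0, -0.001, 0.0] rows>= 1 q [-0.04, 0.93, 0.78, -0.01, 1.66, 1.52] e0.000
--
time_s: 55.62
position: [0.8706, 0.0061, 0.3574]
tcp_rot: [0.0, 0.994, 0.006, -0.112]
ft_force: [-0.7, 0.3, -3.0]
gripper_width: 0.404
gripper_force: 80.7
t [0.001, 0.639, -0.001] r [-0.0, -0.001, -0.0] rows>= 1 q [-0.1, 0.93, 0.77, -0.02, 1.66, 1.46] e0.000
t [0.001, 0.639, -0.001] r [-0.0, -0.001, -0.0] rows>= 1 q [-0.15, 0.94, 0.75, -0.04, 1.67, 1.41] e0.000
--
```

```bash

python3 -m inch '{"translation":[[0,0.3,0],[0,0.639,0]],"rot":[[0,0,0],[0,0,0]],"grip":[30,30]}' >/dev/null
python3 -m inch '{"translation":[[0,0.3,0],[0,0.639,0],[0,0.639,0],[0,0.639,0],[0,0.639,0],[0,0.639,0],[0,0.639,0],[0,0.639,0]],"rot":[[0,0,0],[0,0,0],[0,0,0],[0,0,0],[0,0,0],[0,0,0],[0,0,0],[0,0,0]],"grip":[30,30,30,30,30,30,30,30]}'
python3 -m inch '{"translation":[[0,0,0],[0,0,0],[0,0,0],[0,0,0],[0,0,0],[0,0,0],[0,0,0],[0,0,0],[0,0,0],[0,0,0]],"rot":[[0,0,0],[0,0,0],[0,0,0],[0,0,0],[0,0,0],[0,0,0],[0,0,0],[0,0,0],[0,0,0],[0,0,0]],"grip":[30,30,30,30,30,30,30,30,30,30]}' >/dev/null
python3 -m inch '{"translation":[[0,0,0],[0,0,0],[0,0,0],[0,0,0],[0,0,0],[0,0,0],[0,0,0],[0,0,0],[0,0,0],[0,0,0]],"rot":[[0,0,0],[0,0,0],[0,0,0],[0,0,0],[0,0,0],[0,0,0],[0,0,0],[0,0,0],[0,0,0],[0,0,0]],"grip":[30,30,30,30,30,30,30,30,30,30]}'
python3 r4.py 1 0
python3 r4.py 0 0
```

```text
time_s: 56.88
position: [0.8718, -0.0956, 0.3574]
tcp_rot: [0.0, 0.994, 0.006, -0.112]
ft_force: [0.1, 0.7, -2.9]
gripper_width: 0.399
gripper_force: 80.7
time_s: 59.38
position: [0.8717, -0.0961, 0.3574]
tcp_rot: [0.0, 0.994, 0.006, -0.112]
ft_force: [-0.3, 0.2, -1.9]
gripper_width: 0.404
gripper_force: 80.7
t [0.002, 0.001, -0.002] r [-0.0, -0.001, -0.001] rows>= 1 q [-0.15, 0.94, 0.75, -0.04, 1.67, 1.41] e0.000
--
t [0.001, 0.62, -0.001] r [-0.0, -0.001, -0.0] rows>= 1 q [-0.21, 0.96, 0.71, -0.05, 1.69, 1.35] e0.000
t [0.001, 0.62, -0.001] r [-0.0, -0.001, -0.0] rows>= 1 q [-0.26, 0.99, 0.66, -0.06, 1.71, 1.3] e0.000
--
```

```bash

python3 -m inch '{"translation":[[0,0.3,0],[0,0.62,0]],"rot":[[0,0,0],[0,0,0]],"grip":[30,30]}' >/dev/null
python3 -m inch '{"translation":[[0,0.3,0],[0,0.62,0],[0,0.62,0],[0,0.62,0],[0,0.62,0],[0,0.62,0],[0,0.62,0],[0,0.62,0]],"rot":[[0,0,0],[0,0,0],[0,0,0],[0,0,0],[0,0,0],[0,0,0],[0,0,0],[0,0,0]],"grip":[30,30,30,30,30,30,30,30]}'
python3 -m inch '{"translation":[[0,0,0],[0,0,0],[0,0,0],[0,0,0],[0,0,0],[0,0,0],[0,0,0],[0,0,0],[0,0,0],[0,0,0]],"rot":[[0,0,0],[0,0,0],[0,0,0],[0,0,0],[0,0,0],[0,0,0],[0,0,0],[0,0,0],[0,0,0],[0,0,0]],"grip":[30,30,30,30,30,30,30,30,30,30]}' >/dev/null
python3 -m inch '{"translation":[[0,0,0],[0,0,0],[0,0,0],[0,0,0],[0,0,0],[0,0,0],[0,0,0],[0,0,0],[0,0,0],[0,0,0]],"rot":[[0,0,0],[0,0,0],[0,0,0],[0,0,0],[0,0,0],[0,0,0],[0,0,0],[0,0,0],[0,0,0],[0,0,0]],"grip":[30,30,30,30,30,30,30,30,30,30]}'
python3 r4.py 0 0
cat > r5.py <<'E'
import sys
from rdr import *
al=np.radians(45);G=np.linalg.inv(frame(np.array([0,0,1.]),np.array([1.,0,0]),al,-1,np.zeros(3)+[0,0,.12]))
q=ctrl.get_obs()["joint_pos"]
qt=jplan(pick(np.array([.524,-.394]),np.radians(-10),al,-1,h=.12,lift=float(sys.argv[1])),[-1,-.02,1.94,.81,.8,.29],int(sys.argv[2]))
for f in np.linspace(0,1,7):
    M=fk(q+(qt-q)*f,k,sg)@G;print(M[:3,3].round(3),M[:3,2].round(2))
E
python3 r5.py .24 9
```

```text
time_s: 60.62
position: [0.8729, -0.1948, 0.3575]
tcp_rot: [0.0, 0.994, 0.006, -0.112]
ft_force: [0.1, 0.2, -2.2]
gripper_width: 0.397
gripper_force: 80.7
time_s: 63.12
position: [0.8728, -0.1953, 0.3574]
tcp_rot: [0.0, 0.994, 0.006, -0.112]
ft_force: [-0.6, 0.1, -3.0]
gripper_width: 0.4
gripper_force: 80.7
t [0.003, -0.001, -0.002] r [-0.0, -0.001, -0.001] rows>= 1 q [-0.26, 0.99, 0.66, -0.06, 1.71, 1.3] e0.000
--
target [-0.94 -0.01  1.94  0.79  0.76  0.34] 1.4972033998203043e-11
t [-0.508, 0.552, -0.208] r [0.05, 0.066, -0.025] rows 2 pos [ 0.837 -0.24   0.383] tip [ 0.817 -0.226  0.214]
t [-0.572, 0.436, -0.267] r [0.038, 0.074, -0.017] rows 2 pos [ 0.796 -0.278  0.406] tip [ 0.794 -0.254  0.238]
t [-0.604, 0.326, -0.317] r [0.023, 0.079, -0.009] rows 2 pos [ 0.75  -0.311  0.428] tip [ 0.769 -0.279  0.262]
t [-0.614, 0.23, -0.359] r [0.008, 0.082, -0.002] rows 1 pos [ 0.699 -0.337  0.446] tip [ 0.739 -0.302  0.285]
t [-0.609, 0.151, -0.39] r [-0.008, 0.082, 0.004] rows 1 pos [ 0.645 -0.357  0.461] tip [ 0.707 -0.323  0.306]
t [-0.598, 0.091, -0.412] r [-0.024, 0.079, 0.009] rows 1 pos [ 0.59  -0.37   0.473] tip [ 0.67  -0.344  0.325]
t [-0.588, 0.05, -0.425] r [-0.04, 0.073, 0.013] rows 1 pos [ 0.532 -0.378  0.479] tip [ 0.63  -0.363  0.34 ]
t [-0.585, 0.023, -0.43] r [-0.055, 0.064, 0.016] rows 1 pos [ 0.474 -0.379  0.48 ] tip [ 0.585 -0.381  0.351]
t [-0.593, 0.009, -0.429] r [-0.068, 0.053, 0.019] rows 1 pos [ 0.416 -0.375  0.476] tip [ 0.534 -0.396  0.355]
[ 0.737 -0.197  0.142] [0.85 0.01 0.53]
[ 0.717 -0.237  0.162] [ 0.75 -0.04  0.66]
[ 0.692 -0.27   0.183] [ 0.62 -0.1   0.78]
[ 0.664 -0.3    0.204] [ 0.46 -0.13  0.88]
[ 0.629 -0.33   0.224] [ 0.29 -0.13  0.95]
[ 0.584 -0.362  0.24 ] [ 0.12 -0.09  0.99]
[ 0.524 -0.394  0.246] [-0.  0.  1.]
```

```bash

python3 -m inch '{"translation":[[-0.25,0.27,-0.1],[-0.508,0.552,-0.208]],"rot":[[0.025,0.033,-0.012],[0.05,0.066,-0.025]],"grip":[30,30]}' >/dev/null
python3 -m inch '{"translation":[[-0.28,0.22,-0.13],[-0.572,0.436,-0.267]],"rot":[[0.019,0.037,-0.008],[0.038,0.074,-0.017]],"grip":[30,30]}' >/dev/null
python3 -m inch '{"translation":[[-0.3,0.16,-0.16],[-0.604,0.326,-0.317]],"rot":[[0.012,0.04,-0.005],[0.023,0.079,-0.009]],"grip":[30,30]}' >/dev/null
python3 -m inch '{"translation":[[-0.3,0.12,-0.18],[-0.614,0.23,-0.359]],"rot":[[0.004,0.041,-0.001],[0.008,0.082,-0.002]],"grip":[30,30]}' >/dev/null
python3 -m inch '{"translation":[[-0.3,0.08,-0.2],[-0.609,0.151,-0.39]],"rot":[[-0.004,0.041,0.002],[-0.008,0.082,0.004]],"grip":[30,30]}' >/dev/null
python3 -m inch '{"translation":[[-0.3,0.05,-0.2],[-0.598,0.091,-0.412]],"rot":[[-0.012,0.04,0.005],[-0.024,0.079,0.009]],"grip":[30,30]}' >/dev/null
python3 -m inch '{"translation":[[-0.3,0.03,-0.2],[-0.588,0.05,-0.425]],"rot":[[-0.02,0.037,0.007],[-0.04,0.073,0.013]],"grip":[30,30]}' >/dev/null
python3 -m inch '{"translation":[[-0.3,0.01,-0.2],[-0.585,0.023,-0.43]],"rot":[[-0.028,0.032,0.008],[-0.055,0.064,0.016]],"grip":[30,30]}' >/dev/null
python3 -m inch '{"translation":[[-0.3,0.005,-0.2],[-0.593,0.009,-0.429],[-0.593,0.009,-0.429],[-0.593,0.009,-0.429],[-0.593,0.009,-0.429],[-0.593,0.009,-0.429]],"rot":[[-0.034,0.026,0.01],[-0.068,0.053,0.019],[-0.068,0.053,0.019],[-0.068,0.053,0.019],[-0.068,0.053,0.019],[-0.068,0.053,0.019]],"grip":[30,30,30,30,30,30]}'
cat > r6.py <<'E'
import sys
from rdr import *
f=lambda l:pick(np.array([.524,-.394]),np.radians(-10),np.radians(45),-1,h=.12,lift=l)
plan([f(float(l)) for l in sys.argv[1:]])
E
python3 r6.py .1 .01
```

```text
time_s: 65.88
position: [0.4165, -0.3747, 0.4758]
tcp_rot: [0.033, 0.921, -0.081, 0.381]
ft_force: [-0.0, 0.0, -2.9]
gripper_width: 0.4
gripper_force: 80.7
t [-0.621, 0.003, 0.618] r [-0.0, 0.0, -0.0] rows>= 2 q [-0.94, 0.07, 2.01, 0.92, 0.66, 0.17] e0.000
t [-0.621, 0.003, 0.618] r [-0.0, 0.0, -0.0] rows>= 2 q [-0.94, 0.17, 2.06, 1.11, 0.58, -0.06] e0.000
--
t [-0.398, 0.0, 0.398] r [0.0, 0.0, 0.0] rows>= 1 q [-0.94, 0.25, 2.08, 1.25, 0.54, -0.23] e0.000
t [-0.398, 0.0, 0.398] r [-0.0, -0.0, -0.0] rows>= 1 q [-0.94, 0.33, 2.09, 1.42, 0.52, -0.42] e0.000
--
```

```bash

python3 -m inch '{"translation":[[-0.31,0,0.31],[-0.621,0.003,0.618]],"rot":[[0,0,0],[0,0,0]],"grip":[30,30]}' >/dev/null
python3 -m inch '{"translation":[[-0.31,0,0.31],[-0.621,0.003,0.618]],"rot":[[0,0,0],[0,0,0]],"grip":[30,30]}' >/dev/null
python3 -m inch '{"translation":[[-0.3,0,0.3],[-0.5,0,0.5],[-0.7,0,0.7],[-0.796,0,0.796],[-0.796,0,0.796],[-0.796,0,0.796]],"rot":[[0,0,0],[0,0,0],[0,0,0],[0,0,0],[0,0,0],[0,0,0]],"grip":[30,30,30,30,30,30]}'
python3 r6.py 0.001
python3 - <<'E'
from rdr import *
d=ctrl.get_image('wrist');d2=ctrl.get_image('scene');d3=ctrl.get_image('top')
f=lambda im,x,y,w,h,W:cv2.resize(im[y:y+h,x:x+w],(W,300),interpolation=cv2.INTER_CUBIC)
cv2.imwrite('pics/p1.png',np.hstack([cv2.resize(d['image'],(266,300)),f(d2['image'],120,160,90,100,267),f(d3['image'],370,170,90,100,267)]))
E
```

```text
time_s: 67.12
position: [0.4158, -0.3753, 0.246]
tcp_rot: [0.034, 0.92, -0.081, 0.381]
ft_force: [0.0, 0.1, -1.9]
gripper_width: 0.399
gripper_force: 80.9
t [-0.081, -0.005, 0.084] r [0.001, 0.0, -0.001] rows>= 1 q [-0.94, 0.35, 2.1, 1.45, 0.52, -0.46] e0.000
--
```

View pics/p1.png

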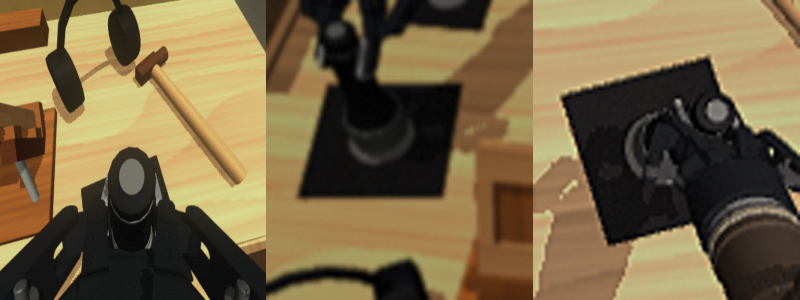

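```bash

python3 -m inch '{"translation":[[-0.04,0,0.04],[-0.075,0,0.078],[-0.075,0,0.078],[-0.075,0,0.078]],"rot":[[0,0,0],[0,0,0],[0,0,0],[0,0,0]],"grip":[30,30,30,30]}'
python3 -m inch '{"translation":[[-0.009,0,0.009],[-0.009,0,0.009],[-0.009,0,0.009]],"rot":[[0,0,0],[0,0,0],[0,0,0]],"grip":[30,30,30]}'
```

```text
time_s: 67.78
position: [0.4154, -0.3748, 0.2366]
tcp_rot: [0.033, 0.92, -0.081, 0.381]
ft_force: [-0.6, 0.1, -2.0]
gripper_width: 0.4
gripper_force: 80.8
time_s: 68.15
position: [0.4157, -0.375, 0.2362]
tcp_rot: [0.033, 0.92, -0.081, 0.381]
ft_force: [-0.3, 0.8, 0.9]
gripper_width: 0.399
gripper_force: 81.0
```

Touching; release and back straight out.

```bash

python3 -m inch '{"translation":[[0,0,0],[0,0,0],[0,0,0],[0,0,0],[0,0,0],[0,0,0]],"rot":[[0,0,0],[0,0,0],[0,0,0],[0,0,0],[0,0,0],[0,0,0]],"grip":[40,46,55,70,80,80]}' 40
python3 -m inch '{"translation":[[0,0,-0.3],[0,0,-0.7],[0,0,-1]],"rot":[[0,0,0],[0,0,0],[0,0,0]],"grip":[80,80,80]}'
python3 -m inch '{"translation":[[0,0,-0.5],[0,0,-1],[0,0,-1],[0,0,-1]],"rot":[[0,0,0],[0,0,0],[0,0,0],[0,0,0]],"grip":[80,80,80,80]}'
python3 - <<'E'
from rdr import *
d2=ctrl.get_image('scene');d3=ctrl.get_image('top')
f=lambda im,x,y,w,h:cv2.resize(im[y:y+h,x:x+w],(400,300),interpolation=cv2.INTER_CUBIC)
cv2.imwrite('pics/z1.png',np.vstack([np.hstack([f(d2['image'],120,165,100,75),f(d3['image'],370,175,100,75)]),np.hstack([f(d2['image'],180,160,200,150),f(d3['image'],165,110,220,165)])]))
E
```

```text
time_s: 68.9
position: [0.4154, -0.3749, 0.2358]
tcp_rot: [0.033, 0.92, -0.081, 0.381]
ft_force: [0.1, 0.5, 0.7]
gripper_width: 0.94
gripper_force: 0.0
time_s: 69.28
position: [0.3592, -0.3649, 0.2931]
tcp_rot: [0.033, 0.92, -0.081, 0.381]
ft_force: [-0.7, -0.7, -0.1]
gripper_width: 0.934
gripper_force: 0.0
time_s: 69.78
position: [0.3042, -0.3551, 0.3487]
tcp_rot: [0.033, 0.92, -0.081, 0.381]
ft_force: [-0.3, 0.4, -0.6]
gripper_width: 0.937
gripper_force: 0.0
```

View pics/z1.png

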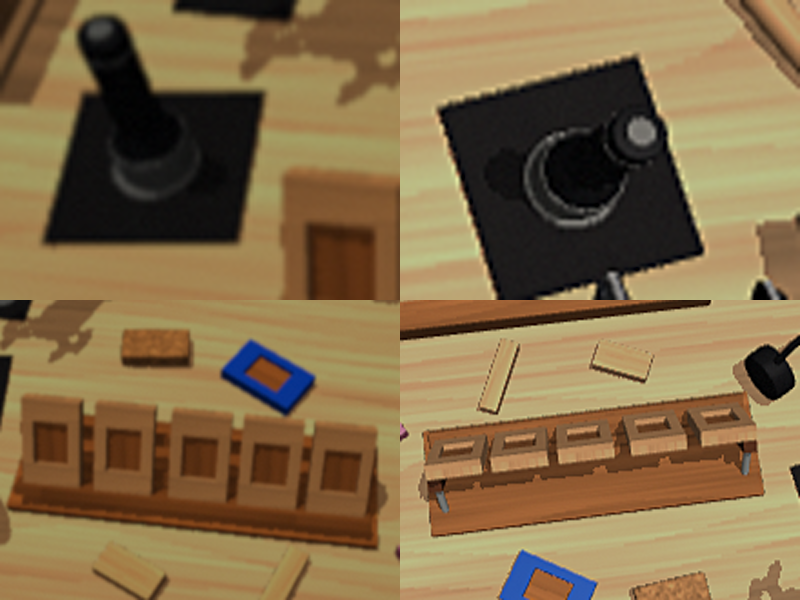

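The reader stands upright over the pad's middle (the disc is fully covered), and all five blanks show their pockets in place. Handing in.

```bash
python3 -c "
from station import ctrl
print(ctrl.close_job())"
```

```text
the job is handed in; nothing more can be done
None
```

The job is handed in at about 70 s of the 210 s limit: all four hidden blanks (a–d) are turned and leaning in their places with pockets outward, each was read left to right from about 10 cm for over two seconds, and the reader stands upright near the middle of its pad; it was knocked aside once before I picked it up, so I located it again first.

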